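Bring the screw jack up under the overhanging blank

ROBOT

A 6-joint arm with a two-finger parallel gripper is mounted at the origin on the work surface. World frame = base frame: x ahead of the robot, y to its left, z up, the work surface at z = 0. Lengths are in m, angles in degrees, forces in N, time in s.
With the tool pointing down it reaches from about 0.4 to 0.825 m from the base axis. Payload 7 kg.
Tool frame: the origin (TCP) lies at the very end of the fingers, on their centre line; the grasp point (between the pads) lies 19 mm behind it; z points along the fingers, y is the direction in which the jaws open and shut (so a half turn about z gives the same grasp; the last joint's range is limited). The gripper opens to 88 mm and grips with 3 to 60 N. Pads are 19 mm wide; open, the fingers measure 130 mm over their backs; the gripper's body (78 mm by 193 mm) begins 47 mm behind the grasp point.
Start: joints at [80.621, 20.546, 0.682, 0, -70.136, -16.507], TCP at [0.295, 0.607, 0.227] pointing down, gripper open.
Joint ranges: [-176.03, 176.03], [-82.01, 121.73], [-58.28, 71.71], [-173.87, 95.51], [-174.79, -0.11], [-173.66, 173.66]. Speed limits (degrees/s): [136.94, 136.94, 172.46, 180, 180, 180].

INTERFACE

Orientations are given as [roll, pitch, yaw] about the fixed x, y, z axes, in that order (R = Rz(yaw) Ry(pitch) Rx(roll)).
In Python, from plant import telemetry, snapshot, calibration, workorder gives the robot as it stands. The module is installed in compiled form; this text tells all that it offers.
- The arm moves only by the tool step_arm, never from a script. Its argument "plan" is text: rows parted by semicolons, each of 7 numbers parted by spaces: the finger opening in cm, from 0 to 8.76, then the shift along the tool's x, y, z in cm, then the turn, a rotation vector about the tool's x, y, z in degrees. A call has 1 to 12 rows; each row shifts and turns the commanded pose from where the row before left it, along the tool's axes as they then stand; what a row does not reach is not made up. A row lasts 1/12 s, in which the tool goes at most 41.7 mm and 7.16 degrees, less where a joint would pass 70% of its speed; a pose out of reach is approached as far as the arm can. A call with a gripper value outside its range is refused whole. The fingers move at their own pace and stop on an object; the grip force is fixed at half the most. Time passes only in rows, so rows that do not move let the fingers close. It gives the time, the measured TCP pose, the force and the opening at its end, in the units of the state.
- telemetry.get_obs(): the state, without advancing time (a new reading comes with each control period).
- snapshot(name): name is "scene" or "top" or "wrist"; returns the picture (420x560x3 uint8, blue, green, red); there is no depth.
- calibration(name): a dict with "K" (3x3 intrinsics, pixels), "camera_from_world" (4x4, takes a point from world to camera coordinates). Camera axes: x right, y up, looking along -z (the intrinsics and any distortion apply to the point x, -y, -z); pixel columns grow to the right and rows downward; lengths in m; the calibration is good to about 2 mm. The wrist camera is an equidistant fisheye: a pixel r from the principal point sees the ray r / f radians off the axis. A picture is of the moment at which its call begins: read the wrist's pose just before it. calibration takes no time and is no camera call; for the wrist camera it gives the pose at the moment of the call.
- workorder.close_job(): hands the job in, once; it reports no verdict.
The state is a dict: "clock": time; "joint_pos": joint angles; "qvel": joint speeds; "tau": joint torques, N m; "tool_pos": TCP position; "orientation": TCP orientation; "force": force on the tool from outside, world axes, zero at the start; "moment": the same for the moment, N m; "opening": finger opening in m.
Only numpy, scipy, OpenCV 4.12 (cv2) and the standard library are available. Lean on these libraries where they do the work, as an engineer would, in place of code of your own. Each camera call takes 0.05 s, during which the arm holds its last target.

TASK

Take the loose steel bar from its wooden rest and use it in the holes of the screw jack's collar to turn the collar clockwise (seen from above), moving the bar on to further holes as it comes up against the guide columns, until the jack's pad bears on the underside of the wooden blank in the vise. Push the jack only with the bar, not with the gripper; then lay the bar back in the notches of its rest, let go, and leave the other things on the bench where they are.

Things in the scene. Friction and masses are not known exactly. Their poses are not given: they have to be found in the camera images.
- collar (a joint): Turn of the jack's steel collar in rad; grows clockwise seen from above and raises the pad 3.8 mm per rad. Starts at 0.2 to 0.9; at 2.9 the pad bears on the blank and the collar stops hard. Stays where it is left; takes 0.3 N m (2 to 3 N at the bar's middle). The columns stop the bar after at most about 105 deg, so one hole is never enough.
- collar_mid (a point): On the jack's upright axis at mid height of the collar's holes, 60 mm over the bench; turns with the collar. z up, x points along one of 8 equal level radial holes, one every 45 deg: 18 mm wide, 22 high, from radius 50 mm (mouth) in to 33 mm (blind end). Flanges of radius 42 mm above the holes (top at 81 mm) and 52 mm below; the lugs between the holes show from above.
- jack: Fixed screw jack, round steel base 172 mm across; origin under its centre on the bench, z up. Three guide columns, radius 7 mm, 122 mm tall, 68 mm from the axis: one towards +y (under the blank), one at 64 deg either side of -y. In the gap along -y, away from the blank, the bar can swing about 50 deg either side of -y. Gripper or arm must not push the jack, its collar or head (over 5 N).
- pad_top (a point): Centre of the top of the jack's round pad (56 mm across), 119 mm over the bench at collar 0, 130 mm when it bears on the blank. The pad and its three-armed guide (arms out to 80 mm radius along the columns, underside at least 93 mm over the bench) rise and do not turn.
- blank_under (a point): Point on the flat underside of the wooden blank near over the jack, 130 mm over the bench. The blank, 70 mm wide and 62 mm thick (top at 192 mm), reaches about 30 mm past the jack's axis towards the jack's -y and runs back along +y to the vise.
- vise: The fixed bench vise holding the blank, 185 mm tall, about 220 mm from the jack on its +y side; origin on the bench under it; its screw and handle stick out 145 mm to its -x side.
- bar: Loose plain steel bar, 12 mm diameter, 200 mm long, round ends, both ends alike, 0.18 kg; origin at its middle, x along it. It starts lying in the rest. With an end at the bottom of a hole its middle is 133 mm from the jack's axis.
- rest: The bar's fixed wooden rest: a board 150 x 70 x 14 mm with two V-notched cheeks (16 mm thick) at 50 mm either side of its middle along its x axis, tops of the Vs 45 mm over the bench; origin under its centre, z up. 84 mm are free between the cheeks.
- rest_seat (a point): Where the middle of the bar lies when it is in the rest, 36.5 mm over the bench; x along the bar.
- tray: Fixed white open tray with nails, 150 x 110 x 25 mm; origin under its centre. May change places with the rest.
- mallet: wooden mallet, head 60 x 110 x 60 mm, handle 170 mm, bystander; origin under the front end of its handle at the head
- sanding_block: cork sanding block 70 x 45 x 28 mm lying between the jack and the bar's rest, bystander; origin under its centre
- glue: white plastic bottle, 60 mm across, 150 mm tall, bystander; origin under its centre
- brush: paint brush lying on the bench, bystander; origin on its underside
- offcut: wooden batten 160 x 45 x 22 mm, bystander; origin under its centre
- screwdriver: screwdriver lying on the bench, bystander; origin on its underside
Not all that is in view belongs to the job. Several things have the shape of the bar; the one meant has the colours described above. Leave any green look-alike of the jack alone.

How it is judged (in metres and radians):
On the way, in this order (a step that is already met when the one before it is completed fails the run):
1. an end of the bar is in a hole of the collar (horizontal distance between bar and collar_mid below 0.143 m and z of bar in the frame of collar_mid between -0.012 and 0.012 m), for 0.1 s.
2. the collar is turned until the pad bears on the blank (value of joint collar above 2.7 rad), for 0.2 s.
At the end, for the whole second after the job is handed in: The pad bears on the blank (collar above 2.7 rad, that is a gap of less than 0.8 mm), and the bar lies at rest in both notches of its rest, its middle within 35 mm of the rest's middle and 6 mm of its seated height, within 0.12 rad of the rest's direction (value of joint collar above 2.7 rad and horizontal distance between bar and rest_seat below 0.035 m and z of bar in the frame of rest_seat between -0.006 and 0.006 m and angle between the x axis of bar and the x axis of rest_seat, either way round below 0.12 rad and linear speed of bar below 0.02 m/s and velocity of joint collar below 0.05 rad/s); the robot touches nothing.
It fails at once if the gripper or the arm pushes on the jack itself (over 5 N) (contact force between any of the fingers, the arm and jack above 5 N).
It fails at once if another loose thing on the bench is moved by more than 30 mm (distance of any of mallet, sanding_block, glue, brush, offcut, screwdriver from where it was at the start of the episode above 0.03 m).
It also fails if it takes over 67 s, if anything falls off the work surface, if the arm or the gripper's body presses on something with over 40 N, if the wrist force passes 120 N, or if a joint passes its speed limit or range.

## Working session

There is one attempt and no reset: what is moved stays moved. The work goes in short steps, Python scripts to look and compute and a tool call to move; the robot and the scene stay as the last step left them, time stands still between calls to the robot, and variables do not carry over. Pictures are saved under pics/ and viewed, and the job is handed in when it is done.

Besides the shell and the picture viewer there is one more tool, called after "Emit:" by a JSON object that holds its "op" and its "data". step_arm: Moves the arm, as the interface text tells. Its arguments: {"type":"object","properties":{"plan":{"type":"string"}},"required":["plan"]}

```bash
mkdir -p pics
cat > h.py <<'E'
import numpy as np, cv2
from plant import telemetry, snapshot, calibration, workorder
def save(name,fn):
    im=snapshot(name); cv2.imwrite('pics/'+fn,im); return im
E
python3 - <<'E'
from h import *
print(telemetry.get_obs())
for n in ('scene','top','wrist'):
    c=calibration(n); print(n,{k:np.round(v,4).tolist() if not isinstance(v,str) else v for k,v in c.items()})
    save(n,n+'0.png')
E
```

```text
{'clock': 0.0, 'joint_pos': array([ 8.06199435e+01,  2.05932162e+01,  6.32905021e-01, -2.11507819e-02,
       -7.01376975e+01, -1.65056719e+01]), 'qvel': array([ 0.00878984,  0.11706644,  0.026742  , -0.04816333, -0.02403541,
       -0.12675189]), 'tau': array([-3.78531222e-04, -5.82727754e+01,  2.93042189e+01,  6.99670002e+00,
        6.75269999e-03, -1.68083188e-04]), 'tool_pos': array([0.29450375, 0.60679619, 0.22559277]), 'orientation': array([ 1.79900381e+02, -8.78461609e-03, -2.58929239e+01]), 'force': array([ 0.71577907,  0.03366942, -0.23954097]), 'moment': array([-0.00779455, -0.01459027, -0.04732484]), 'opening': 0.0881329462544006}
scene {'K': [[404.5726, 0.0, 278.9359], [0.0, 404.5726, 202.6146], [0.0, 0.0, 1.0]], 'camera_from_world': [[-0.1, 0.995, 0.0075, 0.0289], [-0.735, -0.079, 0.6734, 0.3053], [0.6706, 0.0618, 0.7392, -1.7412], [0.0, 0.0, 0.0, 1.0]]}
top {'K': [[420.8667, 0.0, 279.9814], [0.0, 420.8667, 211.8891], [0.0, 0.0, 1.0]], 'camera_from_world': [[0.0041, -0.9999, 0.0131, -0.0014], [0.9834, 0.0064, 0.1813, -0.523], [-0.1814, 0.0121, 0.9833, -1.1281], [0.0, 0.0, 0.0, 1.0]]}
wrist {'K': [[325.1923, 0.0, 280.2533], [0.0, 325.1923, 208.7063], [0.0, 0.0, 1.0]], 'camera_from_world': [[-0.4369, -0.8995, 0.0013, 0.6754], [0.8698, -0.4229, -0.2541, 0.0313], [0.2291, -0.1099, 0.9672, -0.3892], [0.0, 0.0, 0.0, 1.0]]}
```

View pics/scene0.png

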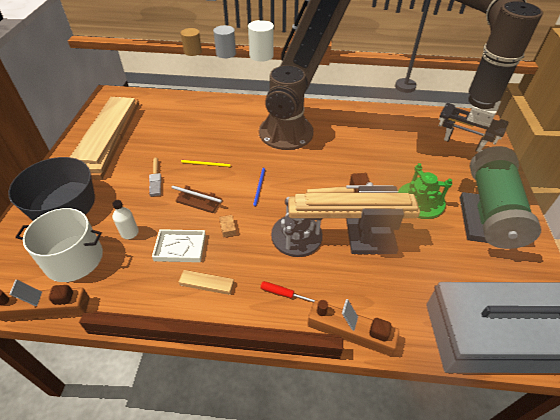

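View pics/top0.png

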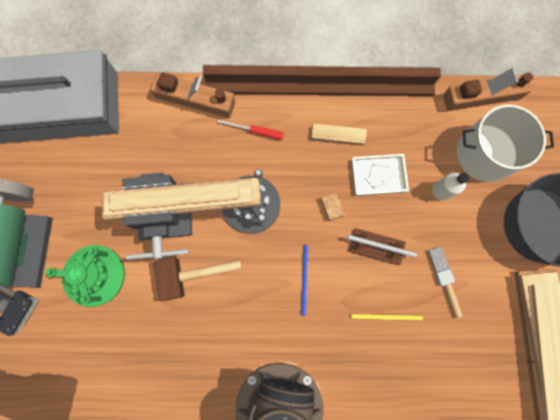

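View pics/wrist0.png

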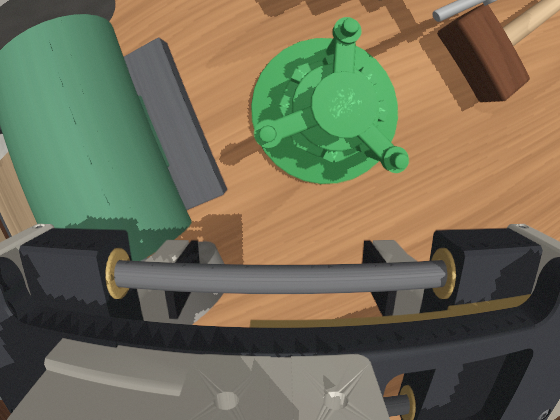

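```bash
cat >> h.py <<'E'
def ray(name,uv,cal=None):
    c=cal or calibration(name); K=c['K']; T=c['camera_from_world']; R=T[:3,:3]; t=T[:3,3]
    d=np.array([(uv[0]-K[0,2])/K[0,0],(uv[1]-K[1,2])/K[1,1]])
    if name=='wrist':
        r=np.hypot(*d); s=np.sin(r)/r if r>1e-9 else 1
        dc=np.array([d[0]*s,-d[1]*s,-np.cos(r)])
    else: dc=np.array([d[0],-d[1],-1.])
    return -R.T@t, R.T@dc
def onz(name,uv,z,cal=None):
    o,d=ray(name,uv,cal); return o+d*(z-o[2])/d[2]
def proj(name,p,cal=None):
    c=cal or calibration(name); K=c['K']; T=c['camera_from_world']; q=T[:3,:3]@np.asarray(p,float)+T[:3,3]
    d=np.array([q[0],-q[1],-q[2]])
    if name=='wrist':
        th=np.arctan2(np.hypot(d[0],d[1]),d[2]); n=np.hypot(d[0],d[1]); e=d[:2]/n*th
    else: e=d[:2]/d[2]
    return np.array([K[0,0]*e[0]+K[0,2],K[1,1]*e[1]+K[1,2]])
def crop(im,x0,y0,w,h,f,fn):
    c=cv2.resize(im[y0:y0+h,x0:x0+w],None,fx=f,fy=f,interpolation=cv2.INTER_CUBIC); cv2.imwrite('pics/'+fn,c)
E
python3 - <<'E'
from h import *
t=cv2.imread('pics/top0.png'); crop(t,190,140,110,110,5,'t_jack.png'); crop(t,310,185,130,100,6,'t_rest.png')
s=cv2.imread('pics/scene0.png'); crop(s,250,160,180,110,4,'s_jack.png')
E
```

```text
(no output)
```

View pics/t_jack.png

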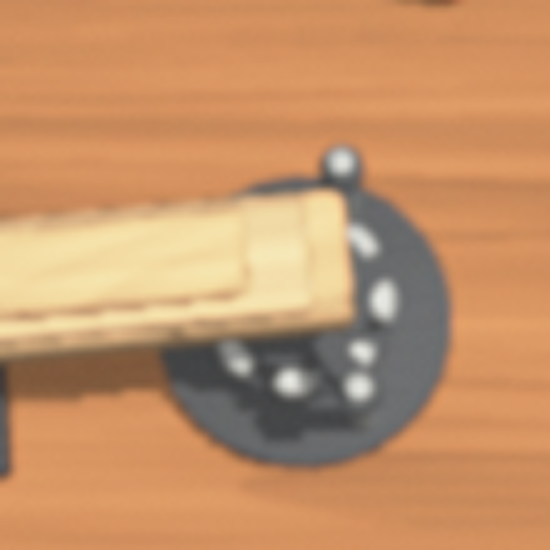

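View pics/t_rest.png

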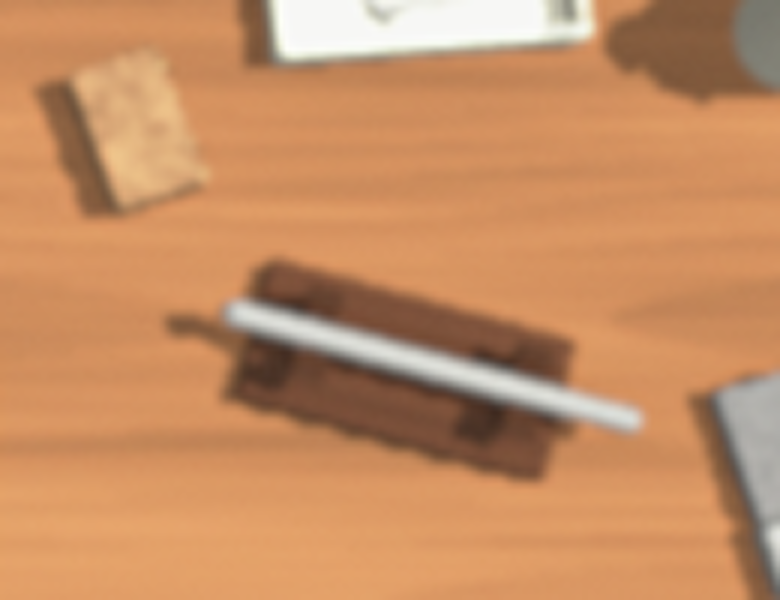

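View pics/s_jack.png

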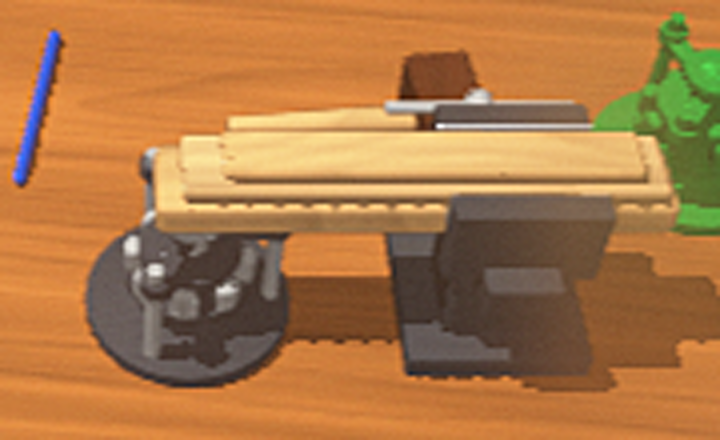

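Run:
```python
from h import *
T=lambda x,y,z: onz('top',(x,y),z)
a=T(348.7-.5+.5,237,.0365);b=T(416.7,255.2,.0365)
print('bar',a,b,np.linalg.norm(a-b),(a+b)/2,np.degrees(np.arctan2(*(a-b)[[1,0]])))
# rest board corners at z=.014 from crop
for c in [(272,258),(575,342),(540,480),(228,398)]: print('rest',T(310+c[0]/6,185+c[1]/6,.014))
for c in [(305,178),(305,466),(450,322),(162,322)]: print('base',T(190+c[0]/5,140+c[1]/5,.015))
for c in [(341,162),(358,388)]: print('col', T(190+c[0]/5,140+c[1]/5,.122))
for c in [(362,240),(384,300),(362,350),(290,382),(238,362)]: print('lug', T(190+c[0]/5,140+c[1]/5,.07))
for c in [(335,190),(352,320),(0,215),(0,355)]: print('blank', T(190+c[0]/5,140+c[1]/5,.192))
for c in [(120,210),(205,180),(155,50),(75,85)]: print('sand', T(310+c[0]/6,185+c[1]/6,.028))
for n,c in dict(blue1=(304,246),blue2=(303,313),yel=(353,317),yel2=(421,318),screw=(283,134),off1=(313,128),off2=(312,139),tray1=(354,156),tray2=(407,153),tray3=(409,191),tray4=(355,195),brush=(433,250),glue=(450,188)).items(): print(n,T(*c,.02))
```

```text
bar [ 0.45492963 -0.19130274  0.0365    ] [ 0.4050955  -0.37950327  0.0365    ] 0.19468661957212607 [ 0.43001256 -0.28540301  0.0365    ] 75.16886856196939
rest [ 0.48375101 -0.21498276  0.014     ]
rest [ 0.44432148 -0.35808645  0.014     ]
rest [ 0.37909763 -0.33828449  0.014     ]
rest [ 0.41687042 -0.19225589  0.014     ]
base [0.63615719 0.08590233 0.015     ]
base [0.46689633 0.08310334 0.015     ]
base [0.551017   0.00095514 0.015     ]
base [0.54990425 0.16671269 0.015     ]
col [0.61571915 0.06059355 0.122     ]
col [0.49387616 0.05009796 0.122     ]
lug [0.58583841 0.05053776 0.07      ]
lug [0.55197205 0.03803287 0.07      ]
lug [0.52387067 0.04981705 0.07      ]
lug [0.50581865 0.08893566 0.07      ]
lug [0.51674497 0.11756297 0.07      ]
blank [0.58152662 0.0604646  0.192     ]
blank [0.51577478 0.05121292 0.192     ]
blank [0.56752759 0.22565756 0.192     ]
blank [0.49719554 0.22265196 0.192     ]
sand [ 0.50419023 -0.14089387  0.028     ]
sand [ 0.51885038 -0.18150035  0.028     ]
sand [ 0.58186143 -0.15902475  0.028     ]
sand [ 0.56447423 -0.12045459  0.028     ]
blue1 [ 0.43072267 -0.06718234  0.02      ]
blue2 [ 0.24665299 -0.06327868  0.02      ]
yel [ 0.23643612 -0.20038935  0.02      ]
yel2 [ 0.23437299 -0.38746133  0.02      ]
screw [ 0.762846   -0.00701018  0.02      ]
off1 [ 0.7824388  -0.09618238  0.02      ]
off2 [ 0.74804914 -0.09287026  0.02      ]
tray1 [ 0.69664051 -0.21598056  0.02      ]
tray2 [ 0.70716829 -0.3729314   0.02      ]
tray3 [ 0.59215349 -0.37290034  0.02      ]
tray4 [ 0.57916717 -0.21559797  0.02      ]
brush [ 0.42135787 -0.43218685  0.02      ]
glue [ 0.60196375 -0.49306477  0.02      ]
```

```bash
cat >> h.py <<'E'
from scipy.spatial.transform import Rotation as Ro
def rd(): 
    o=telemetry.get_obs(); return o
def delta(p,yaw,o=None):
    o=o or rd(); R=Ro.from_euler('xyz',o['orientation'],degrees=True)
    Rt=Ro.from_euler('xyz',[180,0,yaw],degrees=True)
    d=R.inv().apply(np.array(p)-o['tool_pos'])*100
    rv=np.degrees((R.inv()*Rt).as_rotvec())
    print('t',o['clock'],'pos',o['tool_pos'].round(4),'rpy',o['orientation'].round(2),'J',o['joint_pos'].round(1),'F',o['force'].round(1),'M',o['moment'].round(2),'op',round(o['opening'],4))
    print('shift cm',d.round(2),'rot',rv.round(2))
E
python3 - <<'E'
from h import *
delta((.45,-.04,.30),-25.9)
E
```

```text
t 0.15 pos [0.2946 0.6069 0.2259] rpy [ 1.7993e+02 -1.0000e-02 -2.5890e+01] J [ 80.6  20.6   0.6  -0.  -70.1 -16.5] F [-0.1  0.5 -0.2] M [-0.03 -0.01  0.06] op 0.088
shift cm [42.23 51.42 -7.35] rot [ 0.07 -0.01  0.01]
```

Emit:
{"op": "step_arm", "data": {"plan": "8.7 0 0 -3.7 0 0 0;8.7 0 0 -3.7 0 0 0;8.7 2.6 3.2 0 0 0 0;8.7 2.6 3.2 0 0 0 0;8.7 2.6 3.2 0 0 0 0;8.7 2.6 3.2 0 0 0 0;8.7 2.6 3.2 0 0 0 0;8.7 2.6 3.2 0 0 0 0;8.7 2.6 3.2 0 0 0 0;8.7 2.6 3.2 0 0 0 0;8.7 2.6 3.2 0 0 0 0;8.7 2.6 3.2 0 0 0 0"}}

```text
clock: 1.15
tool_pos: [0.3886, 0.2038, 0.3007]
orientation: [-180.0, -0.0, -25.9]
force: [1.8, 0.5, -0.0]
opening: 0.087
```

Emit:
{"op": "step_arm", "data": {"plan": "8.7 2.6 3.2 0 0 0 0;8.7 2.6 3.2 0 0 0 0;8.7 2.6 3.2 0 0 0 0;8.7 2.6 3.2 0 0 0 0;8.7 2.6 3.2 0 0 0 0;8.7 2.6 3.2 0 0 0 -7;8.7 0 0 0 0 0 -7;8.7 0 0 0 0 0 -7;8.7 0 0 0 0 0 -7;8.7 0 0 0 0 0 -7;8.7 0 0 0 0 0 -7;8.7 0 0 0 0 0 -7"}}

```text
clock: 2.15
tool_pos: [0.4438, -0.0277, 0.3004]
orientation: [-180.0, 0.0, 22.2]
force: [-0.6, -0.3, 0.4]
opening: 0.0872
```

Run:
```python
from h import *
import pickle
delta((.45,-.04,.30),35)
c=calibration('wrist'); im=save('wrist','w1.png'); pickle.dump(c,open('w1.pkl','wb'))
```

```text
t 2.15 pos [ 0.4438 -0.0277  0.3004] rpy [-1.7999e+02  2.0000e-02  2.2160e+01] J [ 22.   -4.4 -19.4  -0.  -75.   90.2] F [-0.6 -0.3  0.4] M [-0.1   0.03 -0.  ] op 0.0872
shift cm [0.11 1.37 0.04] rot [-1.000e-02  2.000e-02 -1.284e+01]
```

View pics/w1.png

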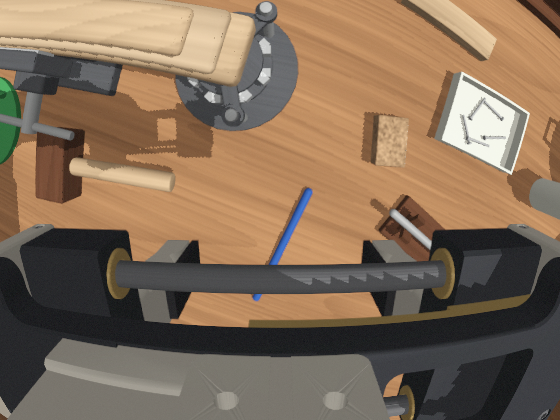

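Run:
```python
from h import *
t=cv2.imread('pics/w1.png'); crop(t,165,0,140,140,5,'w1_jack.png'); crop(t,360,180,90,80,7,'w1_rest.png')
```

```text
(no output)
```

View pics/w1_jack.png

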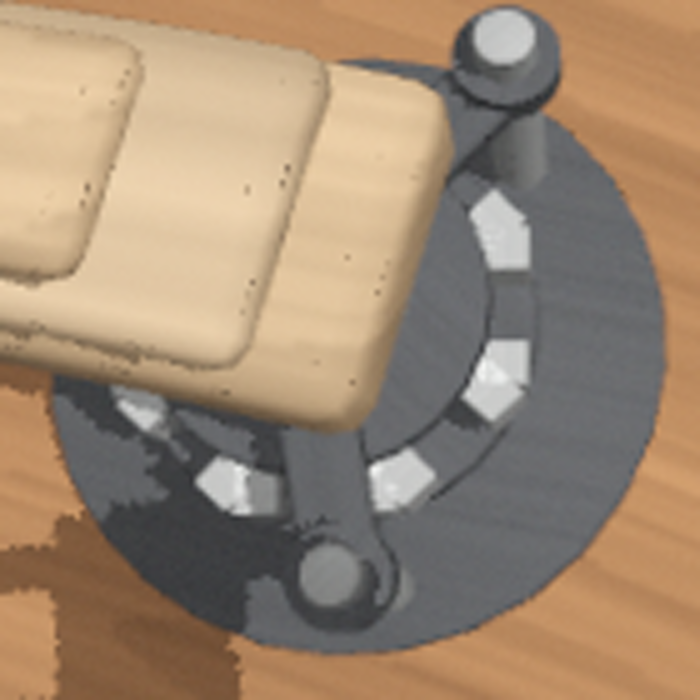

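View pics/w1_rest.png

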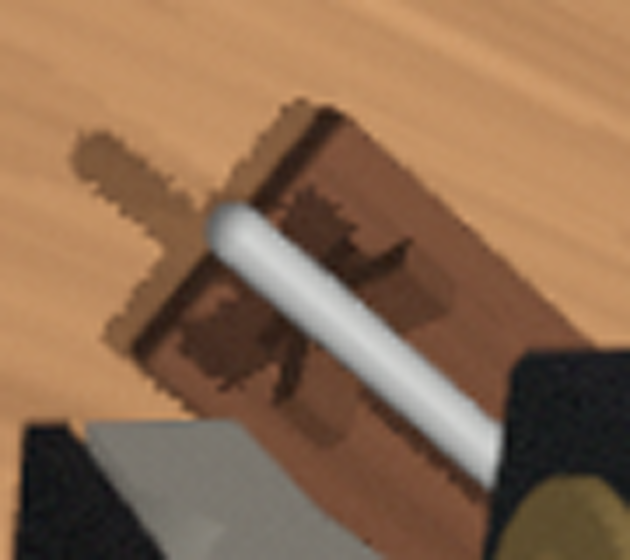

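Run:
```python
from h import *
import pickle
c=pickle.load(open('w1.pkl','rb'))
P=lambda x,y,z: onz('wrist',(165+x/5,y/5),z,c)
pts=dict(A_lo_in=(482,270),A_lo_out=(530,268),B_hi_in=(490,340),B_hi_out=(530,340),B_lo_in=(462,402),B_lo_out=(492,420),C_in=(408,450),C_out=(434,464),D_in=(278,475),D_out=(280,515),C2_out=(375,512),D2=(200,482),E=(160,432),col1=(503,36),col2=(332,575))
ctr=np.array([.551,.084])
# base fit: rim points at base top z?
rim=[(663,350),(640,230),(600,500),(520,600),(350,655),(240,635),(100,540),(55,450)]
for z in (.01,.02):
    q=np.array([P(*r,z)[:2] for r in rim]); A=np.c_[2*q,np.ones(len(q))]; s=np.linalg.lstsq(A,(q**2).sum(1),rcond=None)[0]
    print(z,s[:2],np.sqrt(s[2]+s[0]**2+s[1]**2))
for k,v in pts.items():
    z=.122 if 'col' in k else .071
    p=P(*v,z); d=p[:2]-ctr; print(k,p.round(4),round(np.hypot(*d),4),round(np.degrees(np.arctan2(d[1],d[0])),1))
for n,q in dict(barend=(232,225),).items(): print(n,onz('wrist',(360+q[0]/7,180+q[1]/7),.0365,c))
```

```text
0.01 [0.55817135 0.08823051] 0.08666817243180201
0.02 [0.55705377 0.08623203] 0.08473454357631884
A_lo_in [0.5795 0.0518 0.071 ] 0.043 -48.5
A_lo_out [0.5841 0.0415 0.071 ] 0.0539 -52.1
B_hi_in [0.5642 0.0435 0.071 ] 0.0426 -72.0
B_hi_out [0.5676 0.0347 0.071 ] 0.052 -71.4
B_lo_in [0.5477 0.0439 0.071 ] 0.0403 -94.6
B_lo_out [0.5463 0.0357 0.071 ] 0.0486 -95.6
C_in [0.5324 0.0514 0.071 ] 0.0375 -119.7
C_out [0.5315 0.0444 0.071 ] 0.0442 -116.2
D_in [0.5161 0.0783 0.071 ] 0.0354 -170.8
D_out [0.5072 0.0743 0.071 ] 0.0448 -167.5
C2_out [0.5158 0.0531 0.071 ] 0.0468 -138.8
D2 [0.5081 0.0957 0.071 ] 0.0444 164.7
E [0.5163 0.1097 0.071 ] 0.0432 143.5
col1 [0.6205 0.061  0.122 ] 0.0733 -18.3
col2 [0.4994 0.0495 0.122 ] 0.0621 -146.2
barend [ 0.46034122 -0.19143548  0.0365    ]
```

Run:
```python
from h import *
im=save('scene','s1.png'); crop(im,260,170,80,90,8,'s1_jack.png'); crop(im,165,175,70,45,10,'s1_rest.png'); save('top','t1.png')
```

```text
(no output)
```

View pics/s1.png

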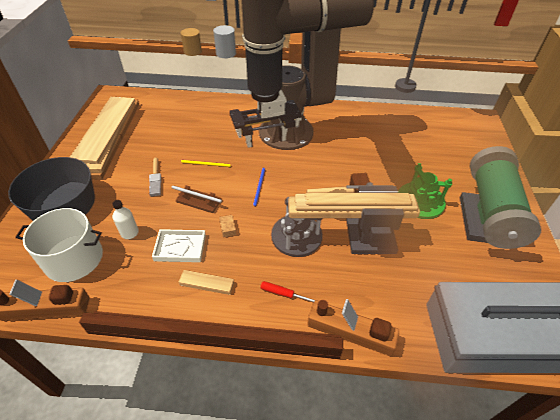

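View pics/s1_jack.png

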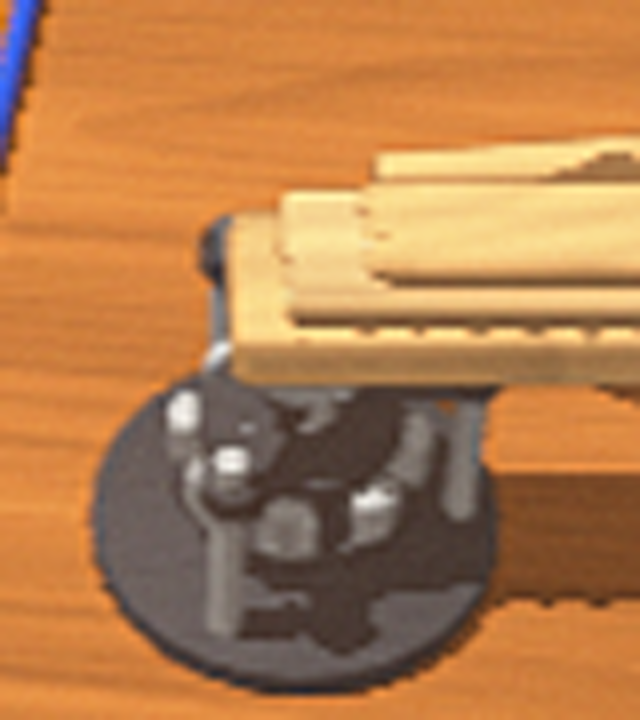

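View pics/s1_rest.png

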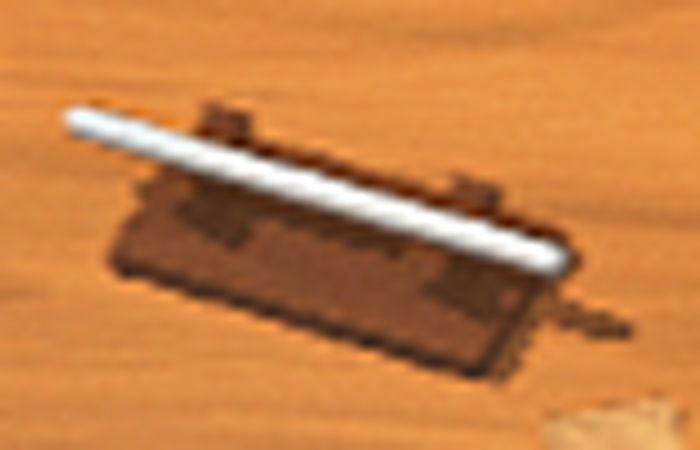

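Run:
```python
from h import *
S=lambda x,y,z: onz('scene',(x,y),z).round(4)
a=S(172.2,187,.0365);b=S(221,200.8,.0365);print(a,b,np.linalg.norm(a-b),(a+b)/2)
print('col1 (far +x)',S(289,227.5,.122), 'proj of wrist/top est',proj('scene',(.6205,.061,.122)),proj('scene',(.6157,.0606,.122)))
print('col2',S(260+217/8,170+228/8,.122),proj('scene',(.4994,.0495,.122)),proj('scene',(.4939,.0501,.122)))
# base: left/right/bottom extremes
th=np.linspace(0,2*np.pi,200)
for c in [(.557,.0855),(.5515,.0845)]:
    q=np.array([proj('scene',(c[0]+.086*np.cos(t),c[1]+.086*np.sin(t),.012)) for t in th]); print(c,q.min(0),q.max(0))
print('obs left',260+92/8,'right',260+495/8,'bottom ~',170+685/8)
o=rd(); print('tcp proj',proj('scene',o['tool_pos']))
```

```text
[ 0.4125 -0.3753  0.0365] [ 0.4603 -0.1871  0.0365] 0.19417538463976328 [ 0.4364 -0.2812  0.0365]
col1 (far +x) [0.6232 0.0634 0.122 ] proj of wrist/top est [288.29449714 226.74339257] [288.29685502 225.51324653]
col2 [0.504  0.0473 0.122 ] [287.91806057 197.53156186] [288.24564552 196.31804334]
(0.557, 0.0855) [270.67601647 213.84565321] [322.14063707 254.55439603]
(0.5515, 0.0845) [270.56615408 212.63756124] [321.88813761 253.12112665]
obs left 271.5 right 321.875 bottom ~ 255.625
tcp proj [265.50227729 141.88332975]
```

Run:
```python
from h import *
delta((.435,-.284,.20),-105)
```

```text
t 2.3 pos [ 0.4438 -0.0276  0.3005] rpy [-1.7999e+02  1.0000e-02  2.1650e+01] J [ 22.   -4.4 -19.4  -0.  -75.   89.7] F [ 0.9 -0.   0.6] M [-0.04 -0.03 -0.03] op 0.0868
shift cm [-10.28  23.51  10.05] rot [1.0000e-02 1.0000e-02 1.2665e+02]
```

Emit:
{"op": "step_arm", "data": {"plan": "8.7 -1.28 2.94 1.25 0 0 0;8.7 -1.28 2.94 1.25 0 0 0;8.7 -1.28 2.94 1.25 0 0 0;8.7 -1.28 2.94 1.25 0 0 0;8.7 -1.28 2.94 1.25 0 0 0;8.7 -1.28 2.94 1.25 0 0 0;8.7 -1.28 2.94 1.25 0 0 0;8.7 -1.28 2.94 1.25 0 0 0;8.7 0 0 0 0 0 7;8.7 0 0 0 0 0 7;8.7 0 0 0 0 0 7;8.7 0 0 0 0 0 7"}}

```text
clock: 3.3
tool_pos: [0.4362, -0.2843, 0.2002]
orientation: [-180.0, 0.0, -6.8]
force: [0.1, 0.1, 0.4]
opening: 0.0868
```

Emit:
{"op": "step_arm", "data": {"plan": "8.7 0 0 0 0 0 7;8.7 0 0 0 0 0 7;8.7 0 0 0 0 0 7;8.7 0 0 0 0 0 7;8.7 0 0 0 0 0 7;8.7 0 0 0 0 0 7;8.7 0 0 0 0 0 7;8.7 0 0 0 0 0 7;8.7 0 0 0 0 0 7;8.7 0 0 0 0 0 7;8.7 0 0 0 0 0 7;8.7 0 0 0 0 0 7"}}

```text
clock: 4.3
tool_pos: [0.4364, -0.2839, 0.2005]
orientation: [180.0, 0.0, -90.8]
force: [0.2, 0.2, -0.3]
opening: 0.0871
```

Emit:
{"op": "step_arm", "data": {"plan": "8.7 0 0 0 0 0 7;8.7 0 0 0 0 0 7;8.7 0 0 0 0 0 0"}}

```text
clock: 4.55
tool_pos: [0.4364, -0.2839, 0.2005]
orientation: [180.0, 0.0, -104.7]
force: [-0.4, 0.6, -0.5]
opening: 0.0873
```

Run:
```python
from h import *
import pickle
delta((.435,-.284,.20),-105)
c=calibration('wrist'); im=save('wrist','w2.png'); pickle.dump(c,open('w2.pkl','wb'))
```

```text
t 4.55 pos [ 0.4364 -0.2839  0.2005] rpy [ 179.99    0.   -104.73] J [-11.4   7.1 -20.8  -0.  -62.1  -3.3] F [-0.4  0.6 -0.5] M [ 0.13 -0.09  0.02] op 0.0873
shift cm [0.05 0.13 0.05] rot [0.01 0.   0.27]
```

View pics/w2.png

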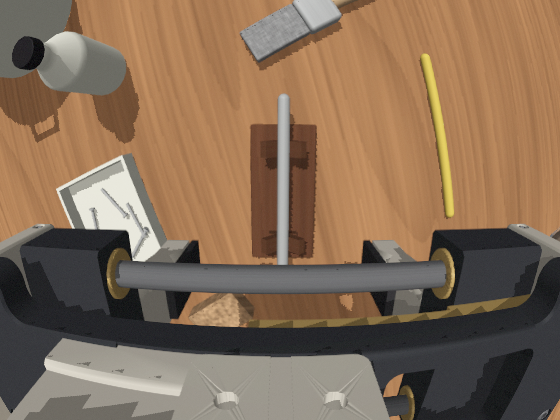

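Run:
```python
from h import *
import pickle
im=cv2.imread('pics/w2.png'); crop(im,235,85,100,100,6,'w2_a.png'); crop(im,235,185,100,90,6,'w2_b.png')
```

```text
(no output)
```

View pics/w2_a.png

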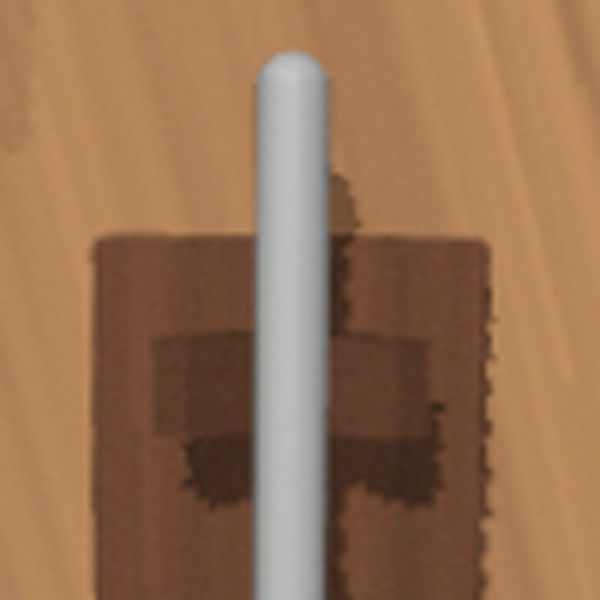

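View pics/w2_b.png

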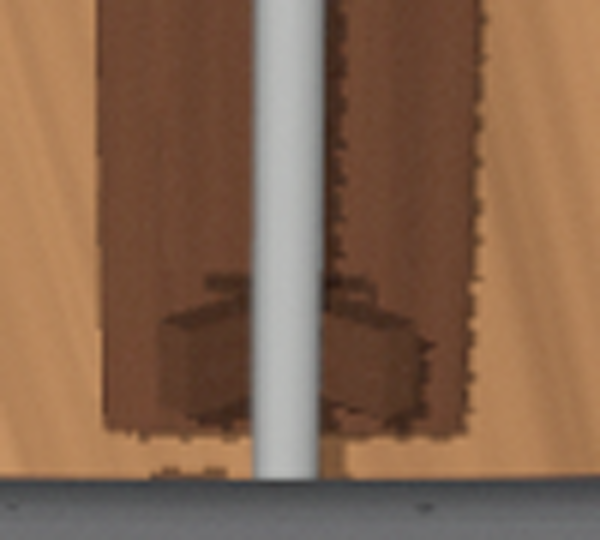

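Run:
```python
from h import *
import pickle
c=pickle.load(open('w2.pkl','rb'))
P=lambda x,y,z,y0=85: onz('wrist',(235+x/6,y0+y/6),z,c)
e=P(293,52,.0365); m=P(287,470,.0365,185); m2=P(291,300,.0365)
u=(e-m)/np.linalg.norm(e-m); print('end',e,'dir',np.degrees(np.arctan2(u[1],u[0])),'mid bar',e-.1*u, 'line chk',np.cross(u[:2],(m2-m)[:2]))
for n,p in dict(tl=P(95,237,.014),tr=P(488,238,.014),bl=P(107,428,.014,185),br=P(465,430,.014,185)).items(): print(n,p)
q=[P(95,237,.014),P(488,238,.014),P(107,428,.014,185),P(465,430,.014,185)]
print('rest ctr',np.mean(q,0), 'len',np.linalg.norm(q[0]-q[2]),'wid',np.linalg.norm(q[0]-q[1]))
rc=np.mean(q,0); print('offset along bar of bar mid from rest ctr',((e-.1*u)-rc)[:2]@u[:2])
o=rd(); 
delta((*(e-.1*u)[:2],.02),np.degrees(np.arctan2(u[1],u[0])))
delta((*rc[:2],.02),np.degrees(np.arctan2(u[1],u[0])))
```

```text
end [ 0.40881829 -0.3783857   0.0365    ] dir -104.97333582896664 mid bar [ 0.43465524 -0.28178109  0.0365    ] line chk 0.00013728887355674707
tl [ 0.4497703  -0.35779802  0.014     ]
tr [ 0.38324259 -0.34022824  0.014     ]
bl [ 0.48808619 -0.21480474  0.014     ]
br [ 0.42180005 -0.19685882  0.014     ]
rest ctr [ 0.43572478 -0.27742245  0.014     ] len 0.14803779002197126 wid 0.06880867331344462
offset along bar of bar mid from rest ctr 0.004486977932064515
t 4.6 pos [ 0.4364 -0.2839  0.2005] rpy [ 179.99    0.   -104.24] J [-11.4   7.1 -20.8  -0.  -62.1  -2.8] F [-0.1 -0.1 -0.9] M [ 0.08 -0.08 -0.01] op 0.087
shift cm [-0.16  0.21 18.05] rot [0.01 0.   0.73]
t 4.6 pos [ 0.4364 -0.2839  0.2005] rpy [ 179.99    0.   -104.24] J [-11.4   7.1 -20.8  -0.  -62.1  -2.8] F [-0.1 -0.1 -0.9] M [ 0.08 -0.08 -0.01] op 0.087
shift cm [-0.61  0.22 18.05] rot [0.01 0.   0.73]<stdin>:6: DeprecationWarning: Arrays of 2-dimensional vectors are deprecated. Use arrays of 3-dimensional vectors instead. (deprecated in NumPy 2.0)
```

Emit:
{"op": "step_arm", "data": {"plan": "8.7 -0.16 0.2 3.6 0 0 0.4;8.7 0 0 3.6 0 0 0;8.7 0 0 3.6 0 0 0;8.7 0 0 3.6 0 0 0;8.7 0 0 2.6 0 0 0;8.7 0 0 1.0 0 0 0;8.7 0 0 0 0 0 0"}}

```text
clock: 5.18
tool_pos: [0.4332, -0.2815, 0.0184]
orientation: [179.7, -0.0, -104.5]
force: [-0.2, 0.2, 0.6]
opening: 0.0872
```

Emit:
{"op": "step_arm", "data": {"plan": "0.6 0 0 0 0 0 0;0.6 0 0 0 0 0 0;0.6 0 0 0 0 0 0;0.6 0 0 0 0 0 0;0.6 0 0 0 0 0 0;0.6 0 0 0 0 0 0;0.6 0 0 0 0 0 0;0.6 0 0 0 0 0 0"}}

```text
clock: 5.85
tool_pos: [0.4349, -0.2819, 0.0208]
orientation: [-180.0, 0.0, -104.6]
force: [-1.3, -0.7, 0.7]
opening: 0.0394
```

Emit:
{"op": "step_arm", "data": {"plan": "0.6 0 0 0 0 0 0;0.6 0 0 0 0 0 0;0.6 0 0 0 0 0 0;0.6 0 0 0 0 0 0;0.6 0 0 0 0 0 0;0.6 0 0 0 0 0 0;0.6 0 0 0 0 0 0"}}

```text
clock: 6.43
tool_pos: [0.4344, -0.2818, 0.0205]
orientation: [180.0, 0.0, -104.6]
force: [-1.9, 0.2, 0.6]
opening: 0.011
```

Emit:
{"op": "step_arm", "data": {"plan": "0.6 0 0 -1.0 0 0 0;0.6 0 0 -2.0 0 0 0;0.6 0 0 -3.0 0 0 0;0.6 0 0 -3.0 0 0 0;0.6 0 0 -3.0 0 0 0;0.6 0 0 0 0 0 0"}}

```text
clock: 6.93
tool_pos: [0.4384, -0.2833, 0.1473]
orientation: [-179.4, -0.1, -104.5]
force: [1.2, 0.8, -1.2]
opening: 0.011
```

Run:
```python
from h import *
import pickle
C=np.array([.557,.086]); a=np.radians(-68); p=C+.175*np.array([np.cos(a),np.sin(a)])
delta((*p,.14),-68)
c=calibration('wrist'); im=save('wrist','w3.png'); pickle.dump(c,open('w3.pkl','wb'))
```

```text
t 6.9333 pos [ 0.4384 -0.2833  0.1473] rpy [-1.7942e+02 -7.0000e-02 -1.0448e+02] J [-11.2   9.7 -25.4   0.1 -54.3  -3.3] F [ 1.2  0.8 -1.2] M [-0.01 -0.33 -0.04] op 0.011
shift cm [-24.65 -12.65   0.83] rot [ -0.54  -0.25 -36.48]
```

View pics/w3.png

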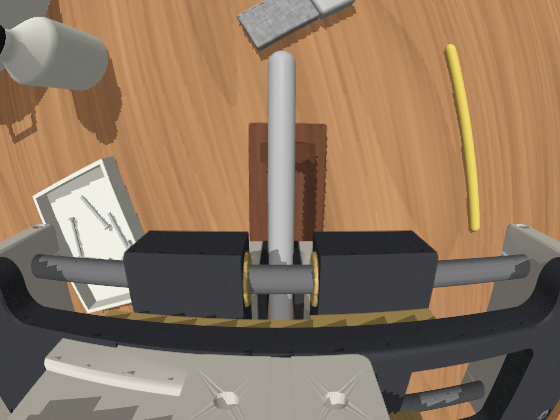

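Run:
```python
from h import *
import pickle
c=pickle.load(open('w3.pkl','rb')); o=rd()
R=Ro.from_euler('xyz',o['orientation'],degrees=True)
for uv in [(282,52),(281.5,220),(281.5,140)]:
    p=onz('wrist',uv,.1473+.016+ (0),c); print(uv,(R.inv().apply(p-np.array([.4384,-.2833,.1473]))*1000).round(1))
print(o['tool_pos'])
```

```text
(282, 52) [ 99.7  -0.2 -16. ]
(281.5, 220) [ 24.6  -0.3 -16. ]
(281.5, 140) [ 60.7  -0.4 -16. ]
[ 0.43720626 -0.28258413  0.14459112]
```

Emit:
{"op": "step_arm", "data": {"plan": "0.6 -3.08 -1.58 0.1 0 0 0;0.6 -3.08 -1.58 0.1 0 0 0;0.6 -3.08 -1.58 0.1 0 0 0;0.6 -3.08 -1.58 0.1 0 0 0;0.6 -3.08 -1.58 0.1 0 0 0;0.6 -3.08 -1.58 0.1 0 0 0;0.6 -3.08 -1.58 0.1 0 0 -7;0.6 -2.9 -1.9 0 0 0 -7;0.6 0 0 0 0 0 -7;0.6 0 0 0 0 0 -7;0.6 0 0 0 0 0 -7;0.6 0 0 0 0 0 -1.5"}}

```text
clock: 7.98
tool_pos: [0.6182, -0.0744, 0.1324]
orientation: [179.9, 0.0, -67.6]
force: [0.7, -0.2, -1.6]
opening: 0.0112
```

Run:
```python
from h import *
C=np.array([.557,.086]); a=np.radians(-68); p=C+.175*np.array([np.cos(a),np.sin(a)])
delta((*p,.044),-68)
c=calibration('wrist'); im=save('scene','s4.png'); crop(im,230,120,130,140,5,'s4c.png')
```

```text
t 7.9833 pos [ 0.6182 -0.0744  0.1324] rpy [ 1.7989e+02  4.0000e-02 -6.7620e+01] J [ 11.1  20.  -13.2  -0.  -56.9  11.3] F [ 0.7 -0.2 -1.6] M [ 0.06 -0.01 -0.02] op 0.0112
shift cm [ 0.35 -0.34  8.84] rot [0.11 0.04 0.38]
```

View pics/s4c.png

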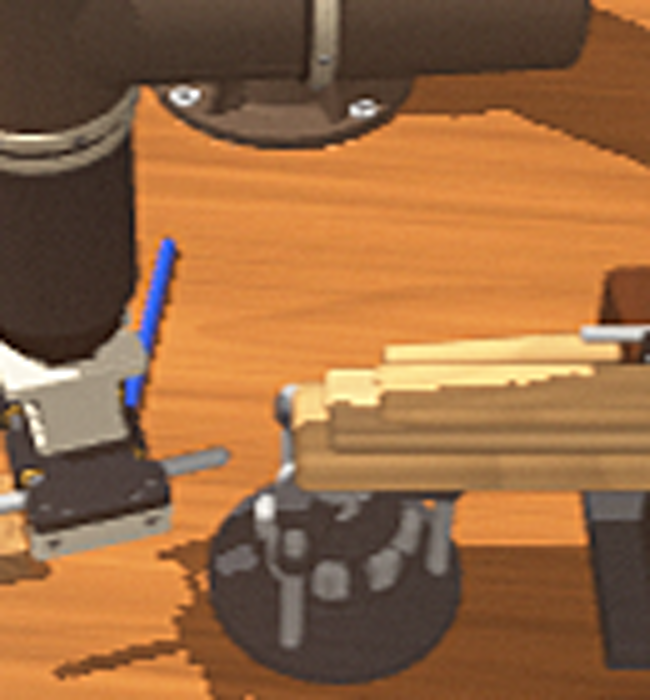

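Emit:
{"op": "step_arm", "data": {"plan": "0.6 0.35 -0.35 2.5 0 0 0;0.6 0 0 2.5 0 0 0;0.6 0 0 2.0 0 0 0;0.6 0 0 1.2 0 0 0;0.6 0 0 0.6 0 0 0;0.6 0 0 0 0 0 0;0.6 0 0 0 0 0 0"}}

```text
clock: 8.62
tool_pos: [0.6238, -0.0768, 0.046]
orientation: [-180.0, -0.0, -68.1]
force: [0.3, -0.8, -1.4]
opening: 0.0106
```

Run:
```python
from h import *
C=np.array([.557,.086]); a=np.radians(-68); p=C+.136*np.array([np.cos(a),np.sin(a)])
delta((*p,.044),-68)
im=save('scene','s5.png'); crop(im,230,120,130,140,5,'s5c.png')
im=save('top','t5.png'); crop(im,210,140,110,110,6,'t5c.png')
```

```text
t 8.6167 pos [ 0.6238 -0.0768  0.046 ] rpy [-1.7999e+02 -2.0000e-02 -6.8070e+01] J [ 10.8  25.6 -17.5   0.  -46.8  11.2] F [ 0.3 -0.8 -1.4] M [-0.03 -0.01  0.02] op 0.0106
shift cm [-3.99  0.1   0.2 ] rot [-0.01 -0.02 -0.07]
```

View pics/s5c.png

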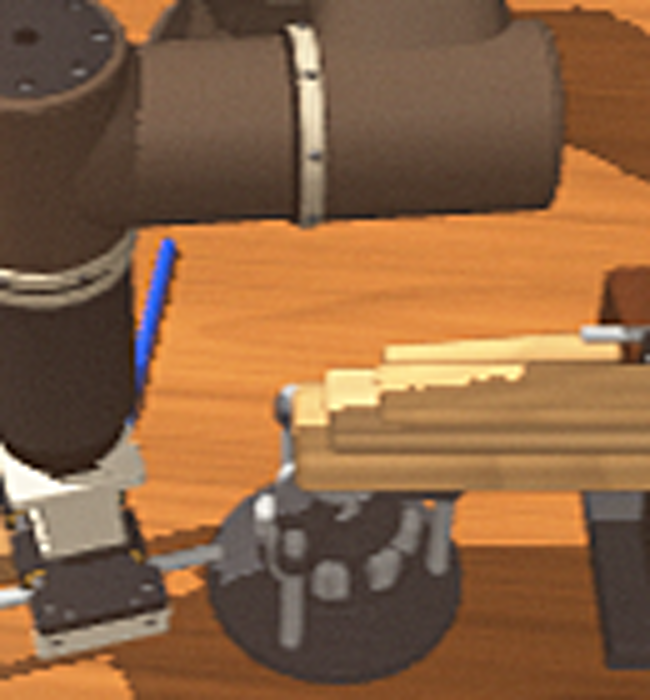

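View pics/t5c.png

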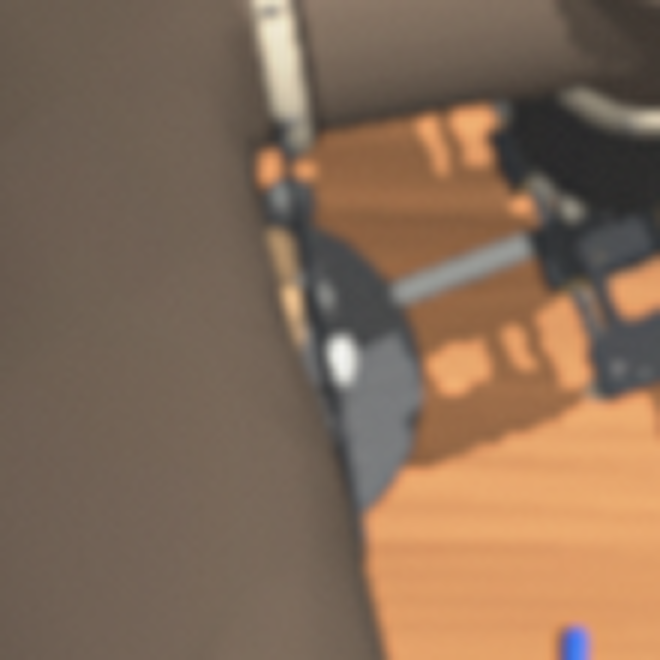

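Emit:
{"op": "step_arm", "data": {"plan": "0.6 -0.8 0.05 0.1 0 0 0;0.6 -0.8 0.05 0.1 0 0 0;0.6 -0.6 0 0 0 0 0;0.6 0 0 0 0 0 0"}}

```text
clock: 9.05
tool_pos: [0.6137, -0.0553, 0.044]
orientation: [-180.0, 0.0, -68.0]
force: [-0.6, 0.8, -2.7]
opening: 0.0109
```

Run:
```python
from h import *
C=np.array([.557,.086]); a=np.radians(-68); p=C+.136*np.array([np.cos(a),np.sin(a)])
delta((*p,.044),-68)
im=save('scene','s6.png'); crop(im,250,170,90,90,8,'s6c.png')
im=save('top','t6.png'); crop(im,240,150,90,80,8,'t6c.png')
```

```text
t 9.05 pos [ 0.6137 -0.0553  0.044 ] rpy [-1.7997e+02  1.0000e-02 -6.8000e+01] J [ 13.   24.8 -19.3  -0.  -45.9   9. ] F [-0.6  0.8 -2.7] M [ 0.06  0.04 -0.02] op 0.0109
shift cm [-1.63 -0.04  0.  ] rot [-0.03  0.01 -0.  ]
```

View pics/s6c.png

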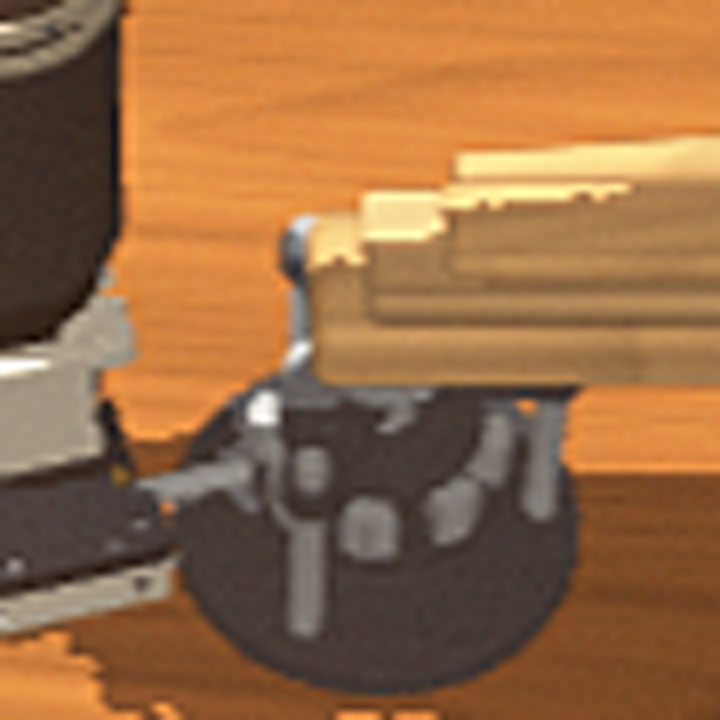

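View pics/t6c.png

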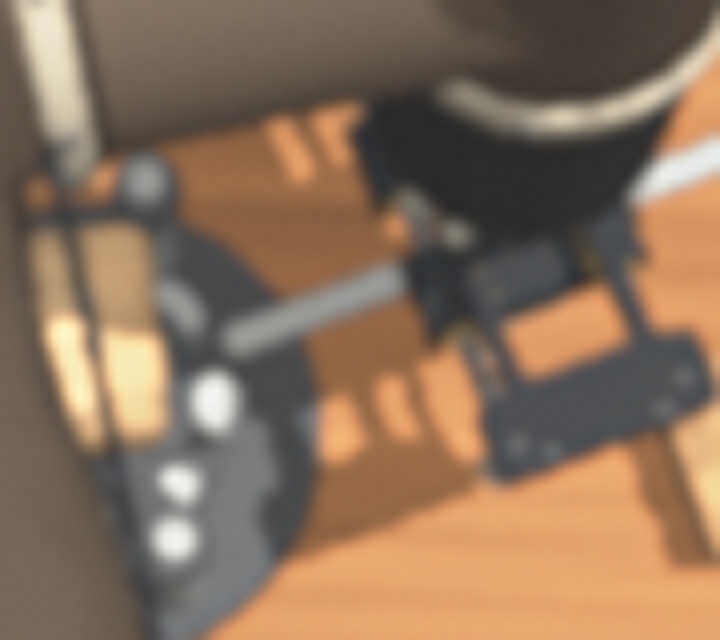

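Emit:
{"op": "step_arm", "data": {"plan": "0.6 -0.6 0 0 0 0 0;0.6 -0.5 0 0 0 0 0;0.6 -0.4 0 0 0 0 0;0.6 0 0 0 0 0 0;0.6 0 0 0 0 0 0"}}

```text
clock: 9.57
tool_pos: [0.6085, -0.0425, 0.0436]
orientation: [180.0, -0.0, -68.0]
force: [0.0, -0.1, -1.8]
opening: 0.011
```

Run:
```python
from h import *
C=np.array([.557,.086]); a=np.radians(-68); p=C+.136*np.array([np.cos(a),np.sin(a)])
delta((*p,.044),-68)
im=save('top','t7.png'); crop(im,240,150,90,80,8,'t7c.png')
```

```text
t 9.5667 pos [ 0.6085 -0.0425  0.0436] rpy [180.    -0.   -68.03] J [ 14.3  24.4 -20.1   0.  -45.5   7.6] F [ 0.  -0.1 -1.8] M [ 0.05 -0.04  0.01] op 0.011
shift cm [-0.24 -0.03 -0.04] rot [ 0.   -0.   -0.03]
```

View pics/t7c.png

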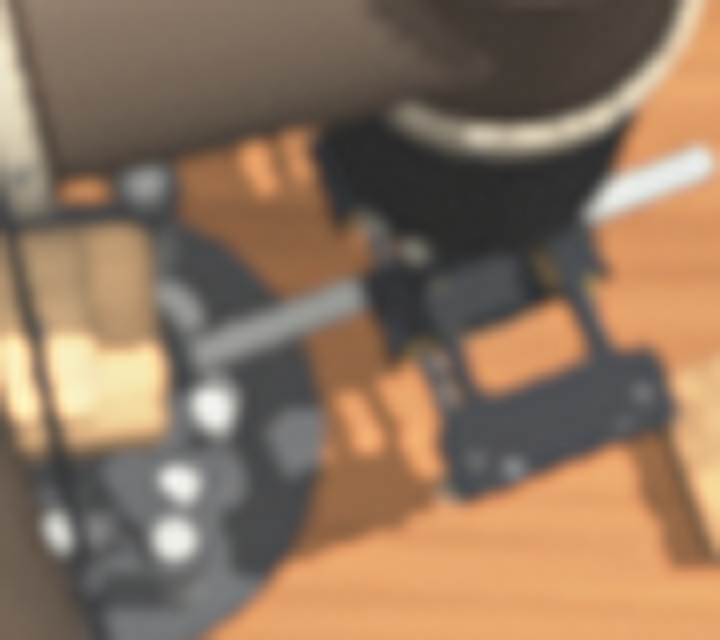

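Emit:
{"op": "step_arm", "data": {"plan": "0.6 -0.2 0 0 0 0 0;0.6 -0.2 0 0 0 0 0;0.6 0 0 0 0 0 0"}}

```text
clock: 9.87
tool_pos: [0.607, -0.0389, 0.0436]
orientation: [180.0, 0.0, -68.1]
force: [0.4, -0.1, -1.4]
opening: 0.0113
```

Emit:
{"op": "step_arm", "data": {"plan": "0.6 -0.008 0.47 0 0 0 2;0.6 -0.033 0.94 0 0 0 4;0.6 -0.033 0.94 0 0 0 4;0.6 -0.033 0.94 0 0 0 4;0.6 -0.033 0.94 0 0 0 4;0.6 0 0 0 0 0 0"}}

```text
clock: 10.37
tool_pos: [0.5673, -0.0485, 0.0447]
orientation: [-179.7, 0.0, -86.3]
force: [6.0, -3.5, -2.0]
opening: 0.0117
```

```bash
cat >> h.py <<'E'
C=np.array([.557,.086])
def pol(C=C):
    o=rd(); d=o['tool_pos'][:2]-C; print('t',round(o['clock'],2),'r',round(np.hypot(*d),4),'ang',round(np.degrees(np.arctan2(d[1],d[0])),2),'z',o['tool_pos'][2].round(4),'rpy',o['orientation'].round(1),'F',o['force'].round(1),'M',o['moment'].round(2),'op',round(o['opening'],4),'J',o['joint_pos'].round(0))
E
python3 - <<'E'
from h import *
pol()
im=save('top','t8.png'); crop(im,240,150,90,80,8,'t8c.png')
E
```

```text
t 10.37 r 0.1349 ang -85.61 z 0.0447 rpy [-179.7    0.   -86.3] F [ 6.  -3.5 -2. ] M [-0.75 -2.38 -0.57] op 0.0117 J [ 15.  21. -26.   0. -43. -11.]
```

View pics/t8c.png

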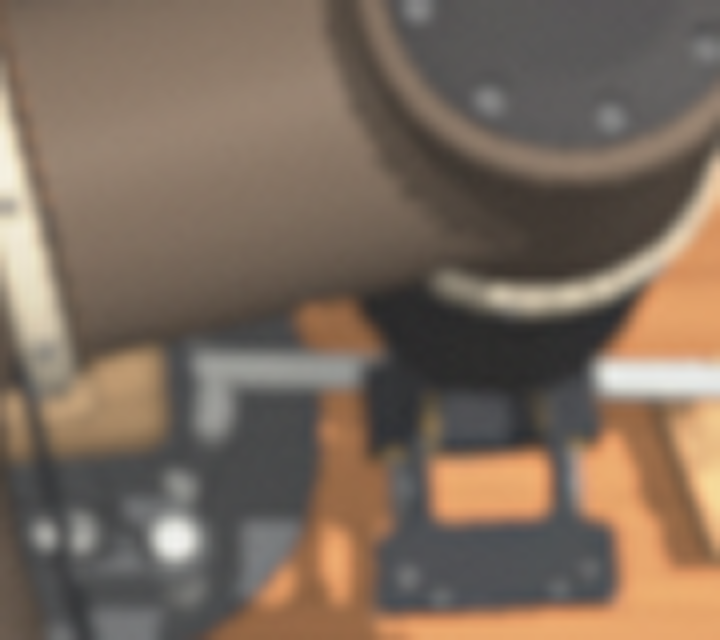

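Run:
```python
from h import *
f=lambda p:((proj('top',p)-[240,150])*8).round(0)
print('ctr',f((*C,.071)))
for a in (-68,-86,-90.5,-100,-104,-108): print(a,f((C[0]+.046*np.cos(np.radians(a)),C[1]+.046*np.sin(np.radians(a)),.071)))
for a in (-68,-86): print('bar',a,f((C[0]+.134*np.cos(np.radians(a)),C[1]+.134*np.sin(np.radians(a)),.06)))
```

```text
ctr [ 75. 384.]
-68 [200. 336.]
-86 [209. 376.]
-90.5 [209. 386.]
-100 [207. 408.]
-104 [204. 417.]
-108 [202. 425.]
bar -68 [434. 253.]
bar -86 [462. 367.]
```

Emit:
{"op": "step_arm", "data": {"plan": "0.6 -0.02 0.94 0 0 0 6;0.6 0.01 0.94 0 0 0 6;0.6 0.045 0.94 0 0 0 6;0.6 0.08 0.93 0 0 0 4;0.6 0 0 0 0 0 0"}}

```text
clock: 10.83
tool_pos: [0.5298, -0.0459, 0.0445]
orientation: [-179.8, 0.1, -108.2]
force: [5.7, -2.9, -1.8]
opening: 0.0111
```

Run:
```python
from h import *
pol()
im=save('top','t9.png'); crop(im,240,150,90,80,8,'t9c.png')
```

```text
t 10.83 r 0.1347 ang -101.65 z 0.0445 rpy [-1.798e+02  1.000e-01 -1.082e+02] F [ 5.7 -2.9 -1.8] M [-0.82 -2.26 -0.52] op 0.0111 J [ 16.  18. -30.   0. -41. -34.]
```

View pics/t9c.png

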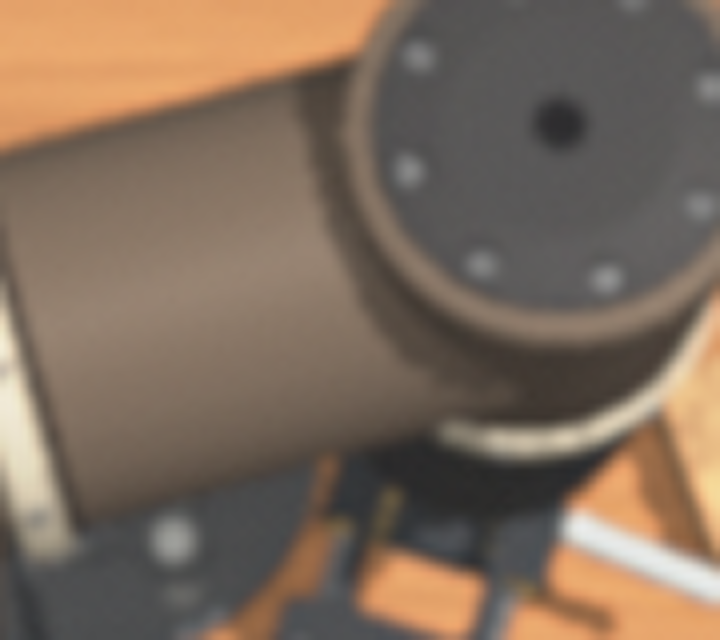

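Run:
```python
from h import *
im=save('scene','s9.png'); crop(im,230,170,110,90,7,'s9c.png')
```

```text
(no output)
```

View pics/s9c.png

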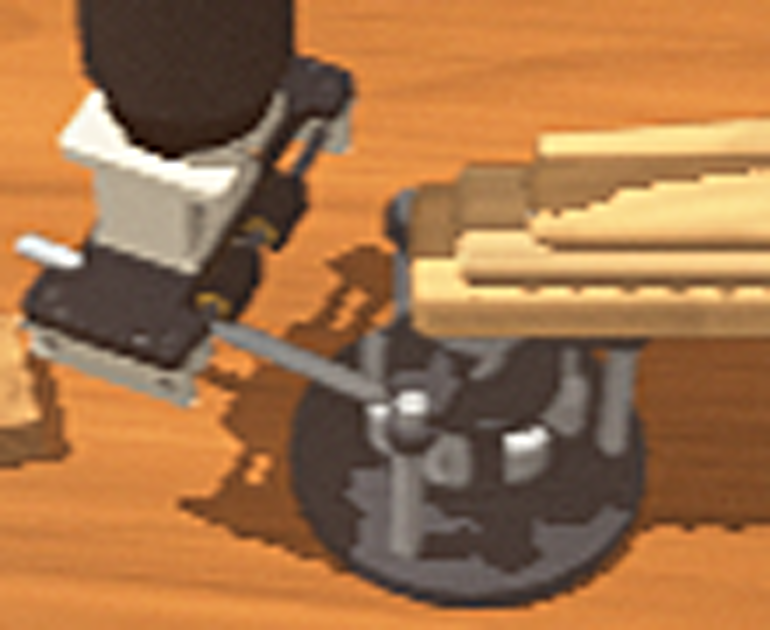

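Run:
```python
from h import *
for ph in range(0,45,5):
    print(ph,[tuple(((proj('scene',(C[0]+.049*np.cos(np.radians(a)),C[1]+.049*np.sin(np.radians(a)),.062))-[230,170])*7).round(0)) for a in (ph-180,ph-135,ph-90,ph-45,ph,ph+45,ph+90)])
# calibrate w/ s1 crop (8x, origin 260,170): lugs obs (185,410),(232,480)?,(288,528),(375,510),(415,450); phase then ~ -0.5 
print([tuple(((proj('scene',(C[0]+.049*np.cos(np.radians(a)),C[1]+.049*np.sin(np.radians(a)),.062))-[260,170])*8).round(0)) for a in (-180.5,-135.5,-90.5,-45.5,-.5,44.5,89.5)])
```

```text
0 [(np.float64(477.0), np.float64(298.0)), (np.float64(402.0), np.float64(315.0)), (np.float64(365.0), np.float64(368.0)), (np.float64(389.0), np.float64(429.0)), (np.float64(462.0), np.float64(460.0)), (np.float64(541.0), np.float64(442.0)), (np.float64(575.0), np.float64(386.0))]
5 [(np.float64(468.0), np.float64(297.0)), (np.float64(396.0), np.float64(319.0)), (np.float64(365.0), np.float64(375.0)), (np.float64(395.0), np.float64(435.0)), (np.float64(472.0), np.float64(461.0)), (np.float64(547.0), np.float64(437.0)), (np.float64(575.0), np.float64(379.0))]
10 [(np.float64(459.0), np.float64(298.0)), (np.float64(389.0), np.float64(324.0)), (np.float64(365.0), np.float64(383.0)), (np.float64(402.0), np.float64(440.0)), (np.float64(481.0), np.float64(461.0)), (np.float64(553.0), np.float64(432.0)), (np.float64(575.0), np.float64(371.0))]
15 [(np.float64(450.0), np.float64(298.0)), (np.float64(384.0), np.float64(330.0)), (np.float64(366.0), np.float64(390.0)), (np.float64(410.0), np.float64(444.0)), (np.float64(491.0), np.float64(460.0)), (np.float64(559.0), np.float64(426.0)), (np.fl
[... 1034 characters left out ...]
loat64(457.0)), (np.float64(526.0), np.float64(450.0)), (np.float64(573.0), np.float64(400.0)), (np.float64(559.0), np.float64(338.0))]
40 [(np.float64(409.0), np.float64(311.0)), (np.float64(366.0), np.float64(361.0)), (np.float64(383.0), np.float64(423.0)), (np.float64(453.0), np.float64(459.0)), (np.float64(533.0), np.float64(446.0)), (np.float64(575.0), np.float64(393.0)), (np.float64(554.0), np.float64(332.0))]
[(np.float64(306.0), np.float64(340.0)), (np.float64(220.0), np.float64(359.0)), (np.float64(177.0), np.float64(420.0)), (np.float64(204.0), np.float64(490.0)), (np.float64(287.0), np.float64(526.0)), (np.float64(377.0), np.float64(505.0)), (np.float64(418.0), np.float64(442.0))]
```

Emit:
{"op": "step_arm", "data": {"plan": "0.6 -0.14 -0.93 0 0 0 -6;0.6 -0.11 -0.935 0 0 0 -6;0.6 -0.075 -0.94 0 0 0 -6;0.6 -0.04 -0.94 0 0 0 -4;0.6 -0.04 -0.94 0 0 0 -4;0.6 -0.04 -0.94 0 0 0 -4;0.6 0 0 0 0 0 0"}}

```text
clock: 11.52
tool_pos: [0.5861, -0.0459, 0.0432]
orientation: [180.0, -0.0, -77.6]
force: [0.4, 0.2, -2.0]
opening: 0.0109
```

Run:
```python
from h import *
pol()
im=save('top','t10.png'); crop(im,240,150,90,80,8,'t10c.png')
im=save('scene','s10.png'); crop(im,230,170,110,90,7,'s10c.png')
```

```text
t 11.52 r 0.1351 ang -77.55 z 0.0432 rpy [180.   -0.  -77.6] F [ 0.4  0.2 -2. ] M [ 0.1  -0.18  0.03] op 0.0109 J [ 15.  23. -23.   0. -44.  -2.]
```

View pics/t10c.png

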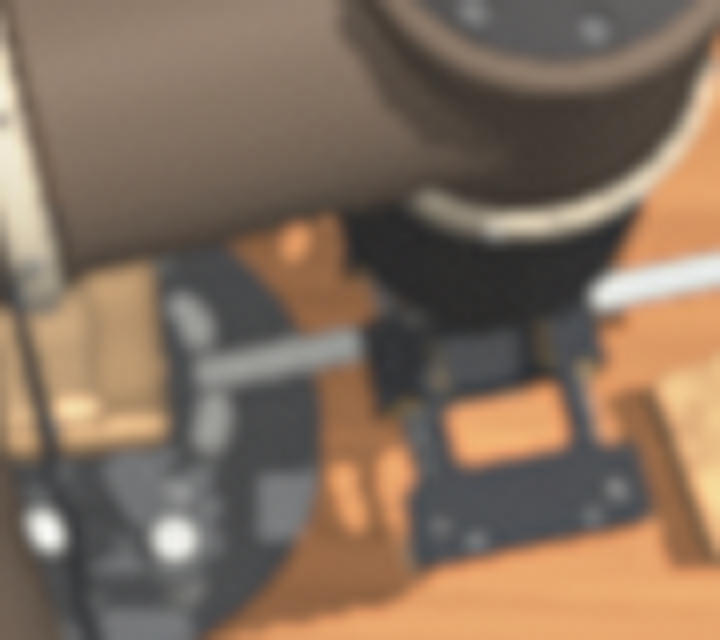

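View pics/s10c.png

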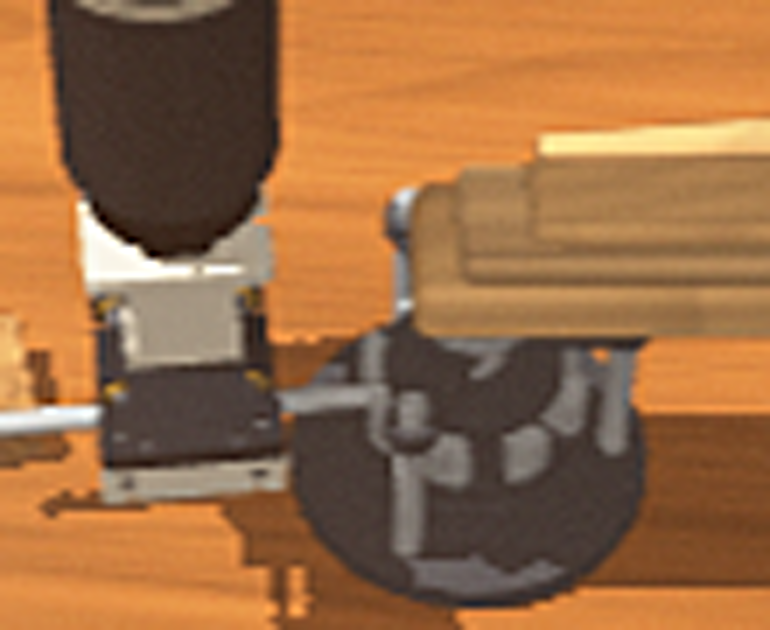

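Emit:
{"op": "step_arm", "data": {"plan": "0.6 -0.125 0.83 0 0 0 4.2;0.6 -0.12 0.83 0 0 0 4.2;0.6 -0.11 0.83 0 0 0 4.2;0.6 -0.1 0.83 0 0 0 4.2;0.6 -0.09 0.83 0 0 0 4.2;0.6 0.016 0.905 0 0 0 4;0.6 0.016 0.905 0 0 0 4;0.6 0 0 0 0 0 0"}}

```text
clock: 12.28
tool_pos: [0.5251, -0.0403, 0.0444]
orientation: [-179.9, 0.0, -107.3]
force: [4.3, -6.1, -2.5]
opening: 0.0114
```

Run:
```python
from h import *
pol()
im=save('scene','s11.png'); crop(im,230,170,110,90,7,'s11c.png')
```

```text
t 12.28 r 0.1302 ang -104.17 z 0.0444 rpy [-179.9    0.  -107.3] F [ 4.3 -6.1 -2.5] M [-2.25 -2.03 -0.65] op 0.0114 J [ 17.  18. -31.   0. -41. -34.]
```

View pics/s11c.png

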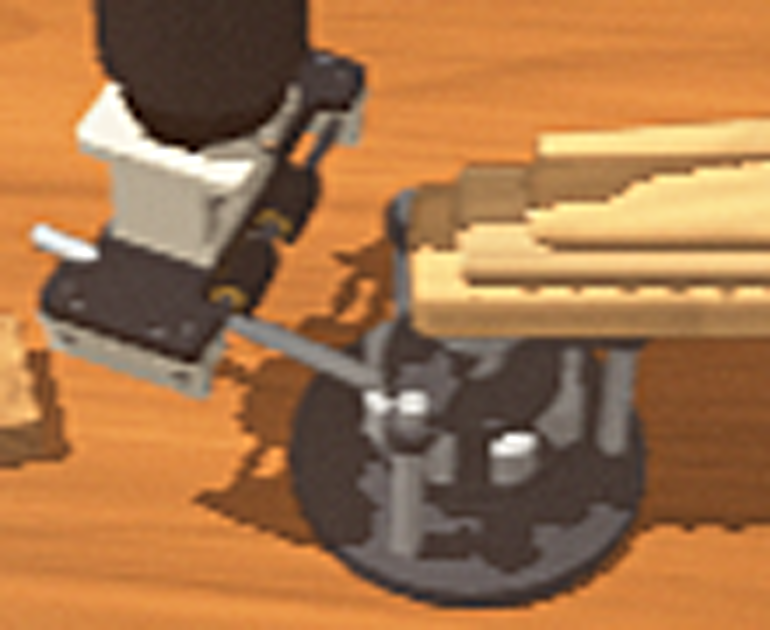

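Emit:
{"op": "step_arm", "data": {"plan": "0.6 0.05 0.905 0 0 0 5;0.6 0.06 0.905 0 0 0 5;0.6 0.08 0.905 0 0 0 5;0.6 0.06 0.905 0 0 0 4;0.6 0.06 0.905 0 0 0 4;0.6 0 0 0 0 0 0"}}

```text
clock: 12.83
tool_pos: [0.4838, -0.0221, 0.0443]
orientation: [-179.9, 0.1, -130.2]
force: [4.2, -5.1, -2.1]
opening: 0.0114
```

Run:
```python
from h import *
pol()
im=save('scene','s12.png'); crop(im,230,170,110,90,7,'s12c.png')
```

```text
t 12.83 r 0.1305 ang -124.12 z 0.0443 rpy [-1.799e+02  1.000e-01 -1.302e+02] F [ 4.2 -5.1 -2.1] M [-1.76 -1.71 -0.53] op 0.0114 J [ 21.  14. -36.   0. -39. -61.]
```

View pics/s12c.png

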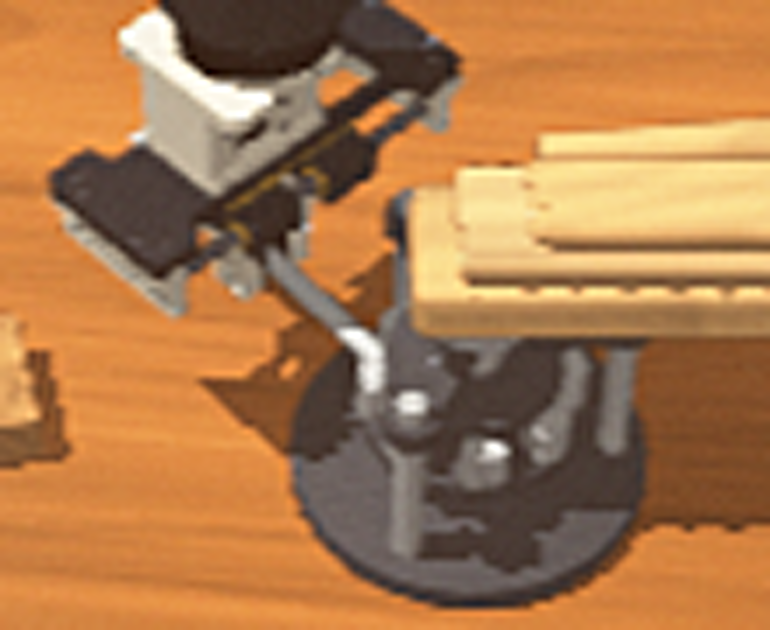

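Emit:
{"op": "step_arm", "data": {"plan": "0.6 -0.2 0.68 0 0 0 3;0.6 -0.2 0.68 0 0 0 3;0.6 0.06 0.905 0 0 0 4;0.6 0.06 0.905 0 0 0 4;0.6 0 0 0 0 0 0"}}

```text
clock: 13.3
tool_pos: [0.4613, 0.0013, 0.0433]
orientation: [180.0, -0.2, -144.2]
force: [1.0, -9.0, -1.6]
opening: 0.0119
```

Run:
```python
from h import *
pol()
im=save('scene','s13.png'); crop(im,230,170,110,90,7,'s13c.png')
im=save('top','t13.png'); crop(im,240,150,90,80,8,'t13c.png')
```

```text
t 13.3 r 0.1278 ang -138.49 z 0.0433 rpy [ 180.    -0.2 -144.2] F [ 1.  -9.  -1.6] M [-3.14 -0.66 -0.68] op 0.0119 J [ 25.  13. -39.   0. -38. -79.]
```

View pics/s13c.png

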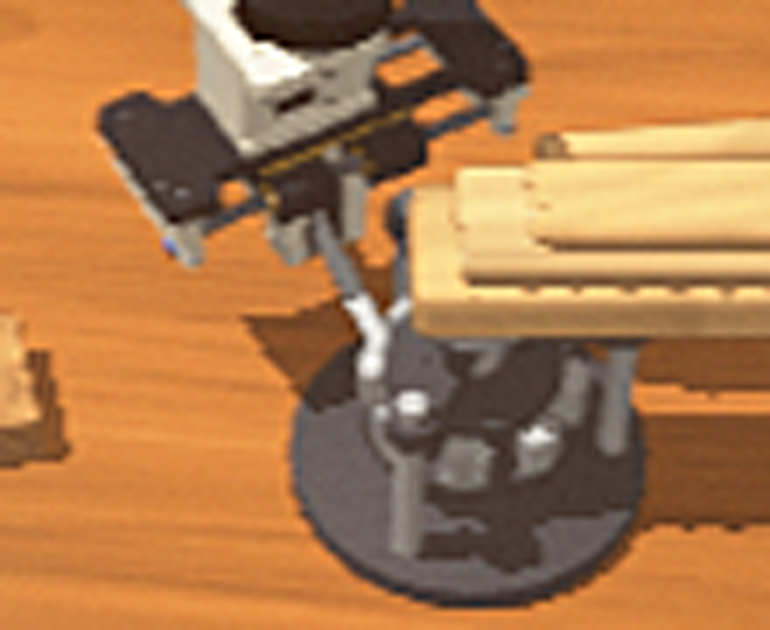

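View pics/t13c.png

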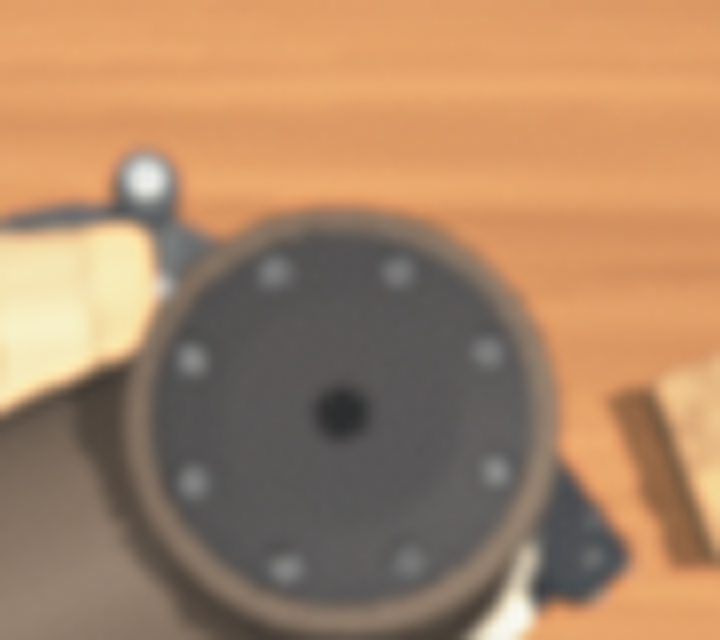

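Emit:
{"op": "step_arm", "data": {"plan": "0.6 0.04 0.905 0 0 0 4;0.6 0.04 0.905 0 0 0 4;0.6 0 0 0 0 0 0"}}

```text
clock: 13.65
tool_pos: [0.4505, 0.0157, 0.0432]
orientation: [-180.0, -0.2, -152.2]
force: [0.6, -8.3, -2.5]
opening: 0.0115
```

Run:
```python
from h import *
pol()
im=save('scene','s14.png'); crop(im,230,170,110,90,7,'s14c.png')
```

```text
t 13.65 r 0.1276 ang -146.59 z 0.0432 rpy [-180.    -0.2 -152.2] F [ 0.6 -8.3 -2.5] M [-3.05 -0.49 -0.64] op 0.0115 J [ 27.  12. -40.   0. -38. -89.]
```

View pics/s14c.png

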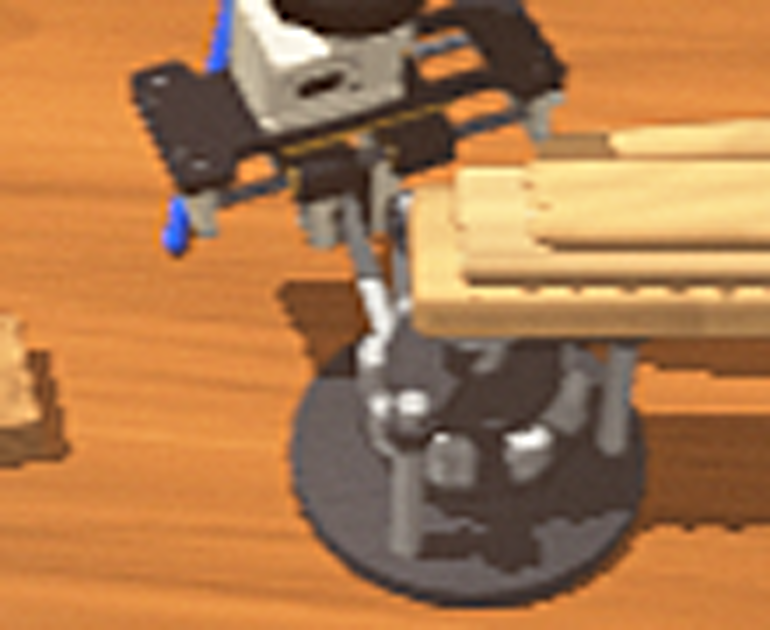

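Emit:
{"op": "step_arm", "data": {"plan": "0.6 0.015 -0.975 0 0 0 -5.2;0.6 0.03 -0.975 0 0 0 -5.2;0.6 0.04 -0.975 0 0 0 -5.2;0.6 0.055 -0.975 0 0 0 -5.2;0.6 0.07 -0.975 0 0 0 -5.2;0.6 0.5 0 0 0 0 0;0.6 0.8 0 0 0 0 0;0.6 1.2 0 0 0 0 0;0.6 1.5 0 0 0 0 0;0.6 0 0 0 0 0 0"}}

```text
clock: 14.53
tool_pos: [0.4538, -0.0568, 0.0432]
orientation: [179.9, -0.1, -126.2]
force: [-1.5, -0.7, -2.2]
opening: 0.0111
```

Run:
```python
from h import *
pol()
im=save('scene','s15.png'); crop(im,230,170,110,90,7,'s15c.png')
im=save('top','t15.png'); crop(im,240,150,90,80,8,'t15c.png')
```

```text
t 14.53 r 0.1762 ang -125.87 z 0.0432 rpy [ 1.799e+02 -1.000e-01 -1.262e+02] F [-1.5 -0.7 -2.2] M [ 0.04  0.07 -0.02] op 0.0111 J [ 18.  13. -39.  -0. -38. -54.]
```

View pics/s15c.png

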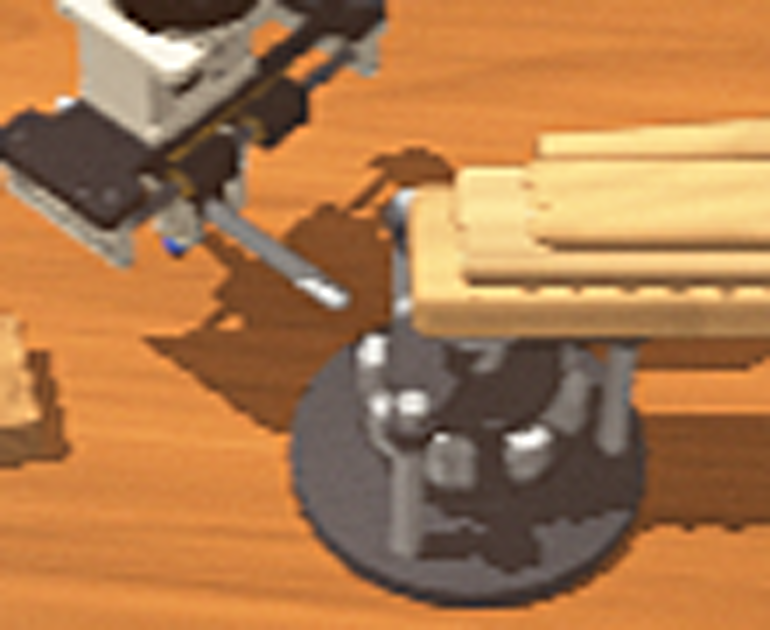

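View pics/t15c.png

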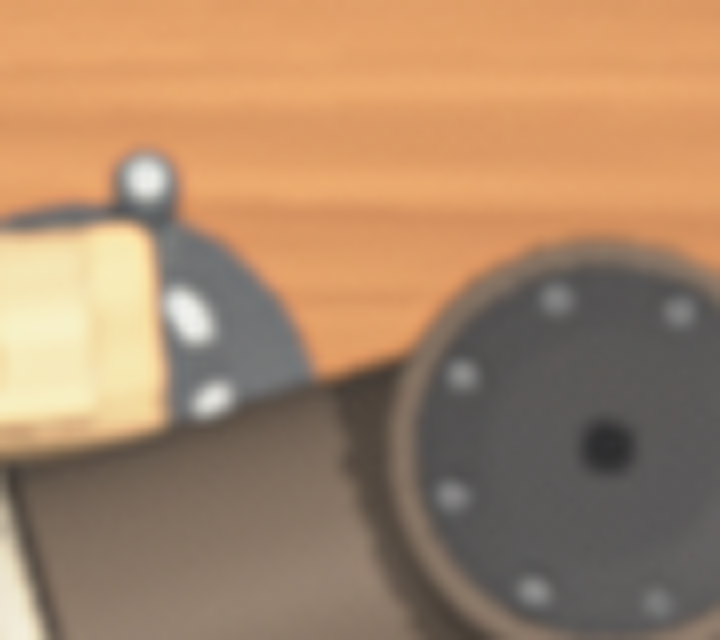

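Emit:
{"op": "step_arm", "data": {"plan": "0.6 -0.13 -2.145 0 0 0 -7;0.6 -0.13 -2.145 0 0 0 -7;0.6 -0.13 -2.145 0 0 0 -7;0.6 -0.13 -2.145 0 0 0 -7;0.6 -0.13 -2.145 0 0 0 -7;0.6 -0.13 -2.145 0 0 0 -7;0.6 -0.13 -2.145 0 0 0 -7;0.6 -0.024 -0.92 0 0 0 -3;0.6 -1 0 0 0 0 0;0.6 -1 0 0 0 0 0;0.6 0 0 0 0 0 0"}}

```text
clock: 15.55
tool_pos: [0.6025, -0.0611, 0.0433]
orientation: [179.9, 0.0, -74.1]
force: [-1.0, 1.1, -1.8]
opening: 0.0111
```

Run:
```python
from h import *
pol()
im=save('scene','s16.png'); crop(im,230,170,110,90,7,'s16c.png')
im=save('top','t16.png'); crop(im,240,150,90,80,8,'t16c.png')
```

```text
t 15.55 r 0.154 ang -72.82 z 0.0433 rpy [179.9   0.  -74.1] F [-1.   1.1 -1.8] M [0.03 0.1  0.  ] op 0.0111 J [ 13.  24. -21.  -0. -45.   3.]
```

View pics/t16c.png

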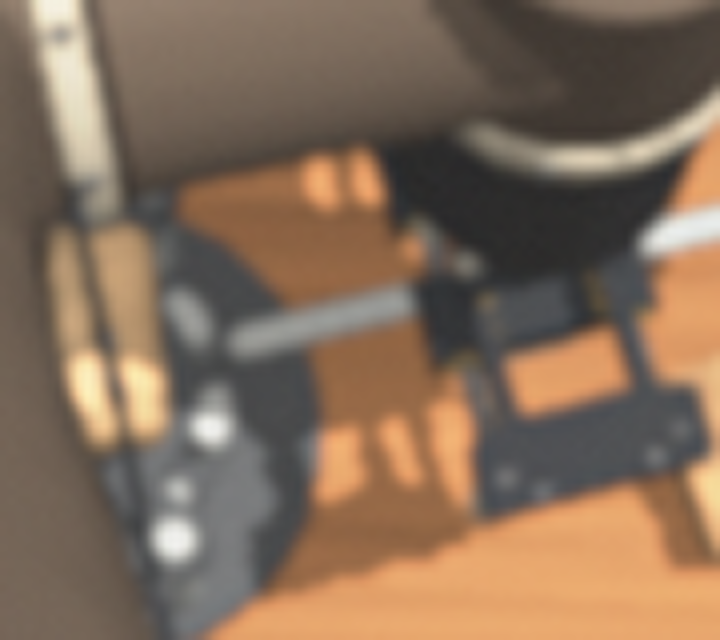

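View pics/s16c.png

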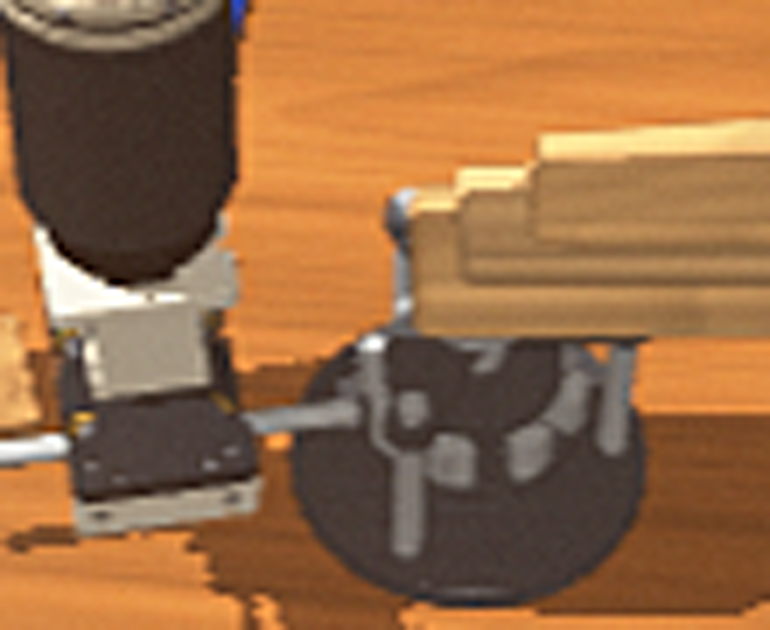

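Emit:
{"op": "step_arm", "data": {"plan": "0.6 0 0.85 0 0 0 1.9;0.6 -0.7 0 0 0 0 0;0.6 -0.6 0 0 0 0 0;0.6 -0.4 0 0 0 0 0;0.6 -0.3 0 0 0 0 0;0.6 0 0 0 0 0 0"}}

```text
clock: 16.15
tool_pos: [0.5909, -0.0447, 0.0438]
orientation: [-180.0, 0.0, -75.9]
force: [0.3, -0.2, -2.4]
opening: 0.0112
```

Run:
```python
from h import *
pol()
im=save('top','t17.png'); crop(im,240,150,90,80,8,'t17c.png')
```

```text
t 16.15 r 0.1351 ang -75.45 z 0.0438 rpy [-180.     0.   -75.9] F [ 0.3 -0.2 -2.4] M [ 0.08 -0.06 -0.  ] op 0.0112 J [ 15.  23. -22.  -0. -44.  -0.]
```

View pics/t17c.png

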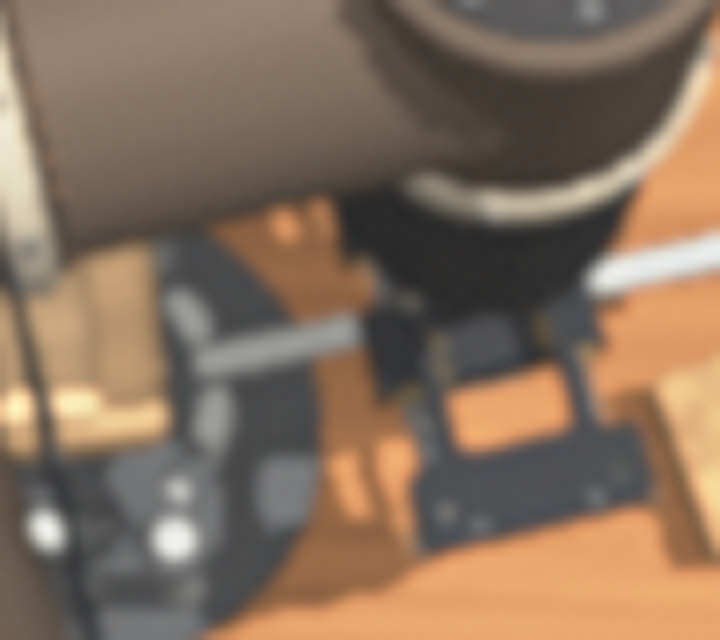

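Emit:
{"op": "step_arm", "data": {"plan": "0.6 -0.2 0 0 0 0 0;0.6 -0.13 0.83 0 0 0 4.6;0.6 -0.11 0.83 0 0 0 4.6;0.6 -0.1 0.83 0 0 0 4.6;0.6 -0.09 0.83 0 0 0 4.6;0.6 -0.07 0.83 0 0 0 4.6;0.6 0.045 0.89 0 0 0 4;0.6 0.045 0.89 0 0 0 4;0.6 0.045 0.89 0 0 0 4;0.6 0 0 0 0 0 0"}}

```text
clock: 17.03
tool_pos: [0.5236, -0.0373, 0.0445]
orientation: [-179.8, 0.1, -111.2]
force: [5.3, -5.0, -1.5]
opening: 0.0116
```

Run:
```python
from h import *
pol()
im=save('scene','s18.png'); crop(im,230,170,110,90,7,'s18c.png')
```

```text
t 17.03 r 0.1277 ang -105.17 z 0.0445 rpy [-1.798e+02  1.000e-01 -1.112e+02] F [ 5.3 -5.  -1.5] M [-1.77 -2.1  -0.57] op 0.0116 J [ 17.  18. -31.   0. -41. -39.]
```

View pics/s18c.png

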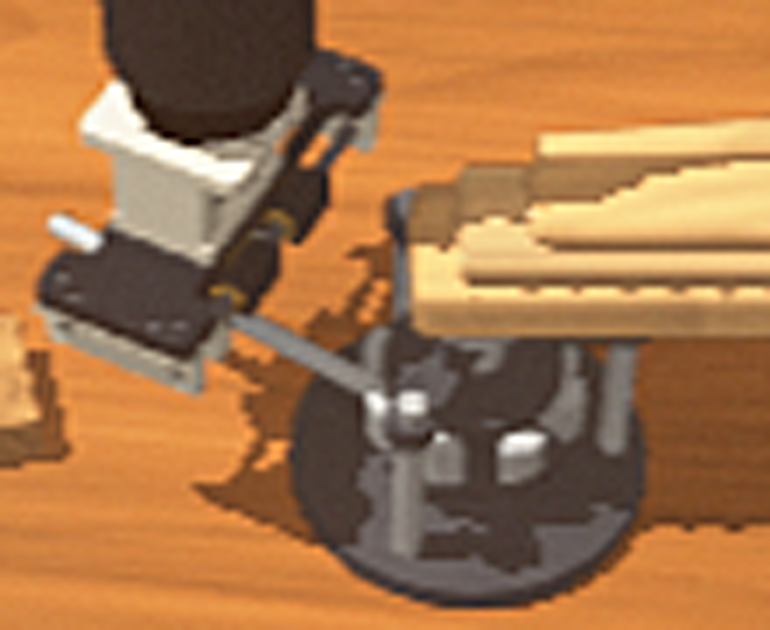

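Emit:
{"op": "step_arm", "data": {"plan": "0.6 0.04 0.89 0 0 0 4;0.6 0.04 0.89 0 0 0 4;0.6 0.04 0.89 0 0 0 4;0.6 0.04 0.89 0 0 0 4;0.6 0.04 0.89 0 0 0 4;0.6 0.04 0.89 0 0 0 4;0.6 0.04 0.89 0 0 0 4;0.6 0.04 0.89 0 0 0 4;0.6 0.04 0.89 0 0 0 4;0.6 0 0 0 0 0 0"}}

```text
clock: 17.92
tool_pos: [0.4568, 0.0068, 0.0438]
orientation: [-180.0, -0.0, -147.1]
force: [1.5, -8.0, -1.7]
opening: 0.0118
```

Run:
```python
from h import *
pol()
im=save('scene','s19.png'); crop(im,230,170,110,90,7,'s19c.png')
```

```text
t 17.92 r 0.1277 ang -141.67 z 0.0438 rpy [-180.    -0.  -147.1] F [ 1.5 -8.  -1.7] M [-2.82 -0.9  -0.59] op 0.0118 J [ 26.  12. -40.   0. -38. -83.]
```

View pics/s19c.png

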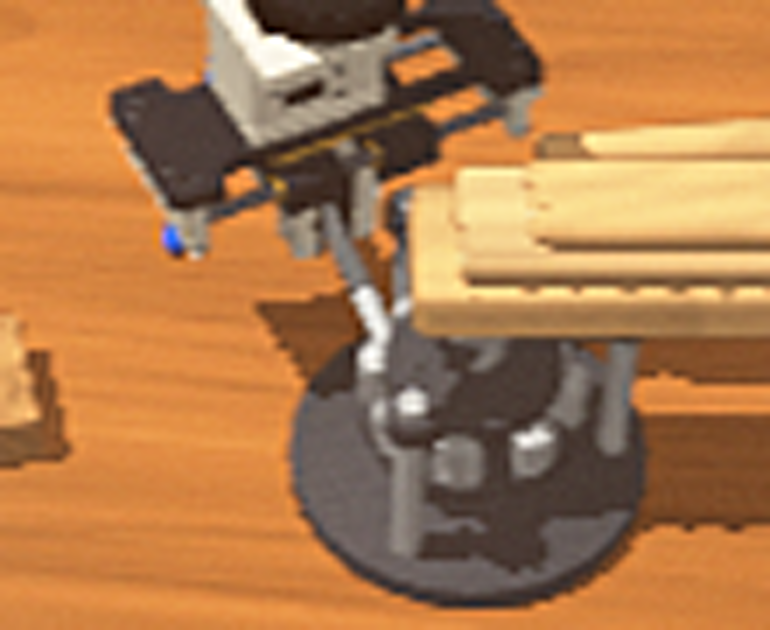

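Emit:
{"op": "step_arm", "data": {"plan": "0.6 0.04 0.67 0 0 0 3;0.6 0.04 0.67 0 0 0 3;0.6 0 0 0 0 0 0"}}

```text
clock: 18.22
tool_pos: [0.449, 0.0174, 0.0435]
orientation: [-180.0, -0.1, -153.0]
force: [2.5, -7.6, -1.7]
opening: 0.0118
```

Emit:
{"op": "step_arm", "data": {"plan": "0.6 0.015 -0.975 0 0 0 -5.2;0.6 0.03 -0.975 0 0 0 -5.2;0.6 0.04 -0.975 0 0 0 -5.2;0.6 0.055 -0.975 0 0 0 -5.2;0.6 0.07 -0.975 0 0 0 -5.2;0.6 0.5 0 0 0 0 0;0.6 0.8 0 0 0 0 0;0.6 1.2 0 0 0 0 0;0.6 1.5 0 0 0 0 0;0.6 0 0 0 0 0 0"}}

```text
clock: 19.05
tool_pos: [0.4499, -0.0556, 0.0432]
orientation: [179.9, -0.1, -127.1]
force: [-1.6, 0.5, -2.3]
opening: 0.0104
```

Run:
```python
from h import *
pol()
a=np.radians(-75.5); delta((*(C+.155*np.array([np.cos(a),np.sin(a)])),.044),-75.5)
```

```text
t 19.05 r 0.1775 ang -127.12 z 0.0432 rpy [ 1.799e+02 -1.000e-01 -1.271e+02] F [-1.6  0.5 -2.3] M [ 0.06  0.06 -0.04] op 0.0104 J [ 18.  12. -40.  -0. -38. -55.]
t 19.05 pos [ 0.4499 -0.0556  0.0432] rpy [ 1.7989e+02 -1.0000e-01 -1.2707e+02] J [ 18.   12.2 -39.9  -0.1 -38.1 -55. ] F [-1.6  0.5 -2.3] M [ 0.06  0.06 -0.04] op 0.0104
shift cm [ -8.12 -12.16  -0.12] rot [ 1.500e-01 -4.000e-02 -5.157e+01]
```

Emit:
{"op": "step_arm", "data": {"plan": "0.6 -0.13 -2.15 0 0 0 -7;0.6 -0.13 -2.15 0 0 0 -7;0.6 -0.13 -2.15 0 0 0 -7;0.6 -0.13 -2.15 0 0 0 -7;0.6 -0.13 -2.15 0 0 0 -7;0.6 -0.13 -2.15 0 0 0 -7;0.6 -0.13 -2.15 0 0 0 -7;0.6 -0.02 -0.6 0 0 0 -2.4;0.6 -1 0 0 0 0 0;0.6 -1 0 0 0 0 0;0.6 0 0 0 0 0 0"}}

```text
clock: 19.97
tool_pos: [0.5952, -0.0632, 0.0434]
orientation: [179.9, 0.0, -75.6]
force: [-0.6, -0.4, -1.5]
opening: 0.0113
```

Run:
```python
from h import *
pol()
im=save('scene','s20.png'); crop(im,230,170,110,90,7,'s20c.png')
im=save('top','t20.png'); crop(im,240,150,90,80,8,'t20c.png')
```

```text
t 19.97 r 0.154 ang -75.63 z 0.0434 rpy [179.9   0.  -75.6] F [-0.6 -0.4 -1.5] M [ 0.03  0.1  -0.02] op 0.0113 J [ 13.  24. -22.  -0. -45.   2.]
```

View pics/t20c.png

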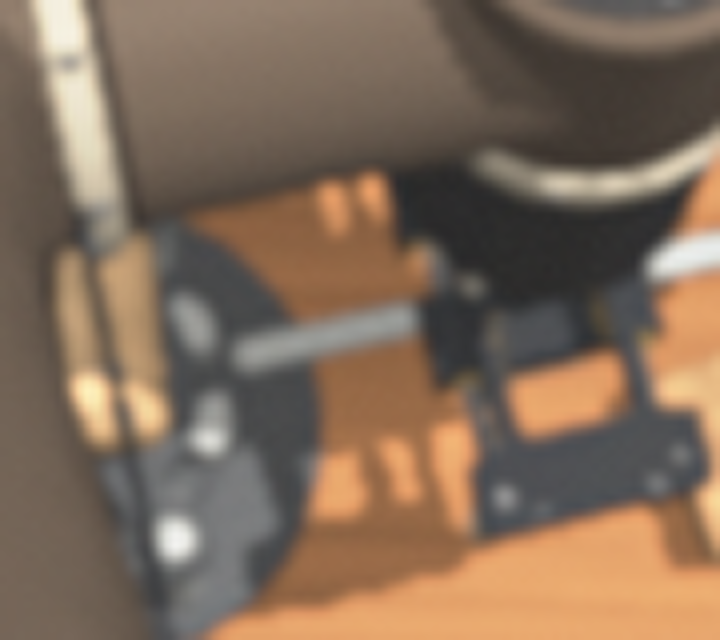

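View pics/s20c.png

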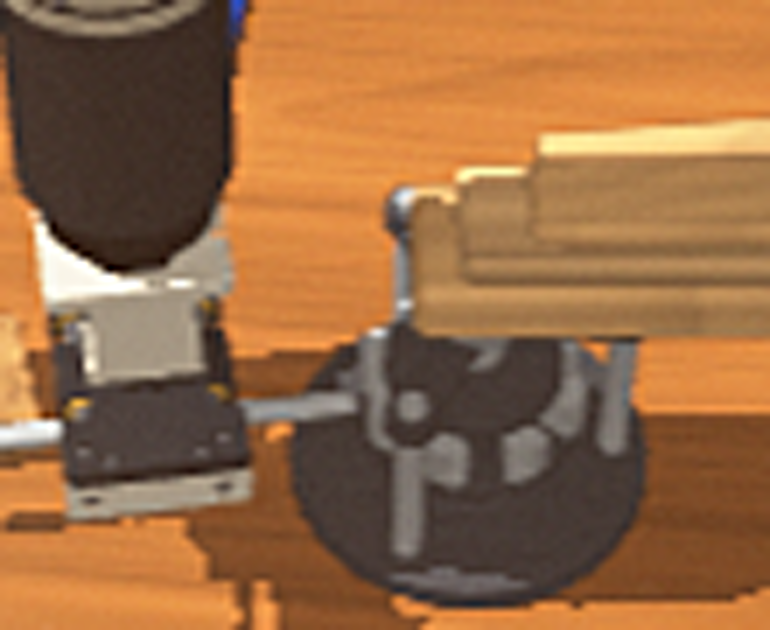

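Emit:
{"op": "step_arm", "data": {"plan": "0.6 0 0.63 0 0 0 2.2;0.6 -0.7 0 0 0 0 0;0.6 -0.6 0 0 0 0 0;0.6 -0.4 0 0 0 0 0;0.6 -0.3 0 0 0 0 0;0.6 0 0 0 0 0 0"}}

```text
clock: 20.57
tool_pos: [0.5865, -0.0457, 0.0436]
orientation: [180.0, 0.0, -77.7]
force: [-0.8, 0.2, -2.5]
opening: 0.0109
```

Run:
```python
from h import *
pol()
im=save('top','t21.png'); crop(im,240,150,90,80,8,'t21c.png')
```

```text
t 20.57 r 0.135 ang -77.36 z 0.0436 rpy [180.    0.  -77.7] F [-0.8  0.2 -2.5] M [0.16 0.37 0.08] op 0.0109 J [ 15.  23. -23.  -0. -44.  -2.]
```

View pics/t21c.png

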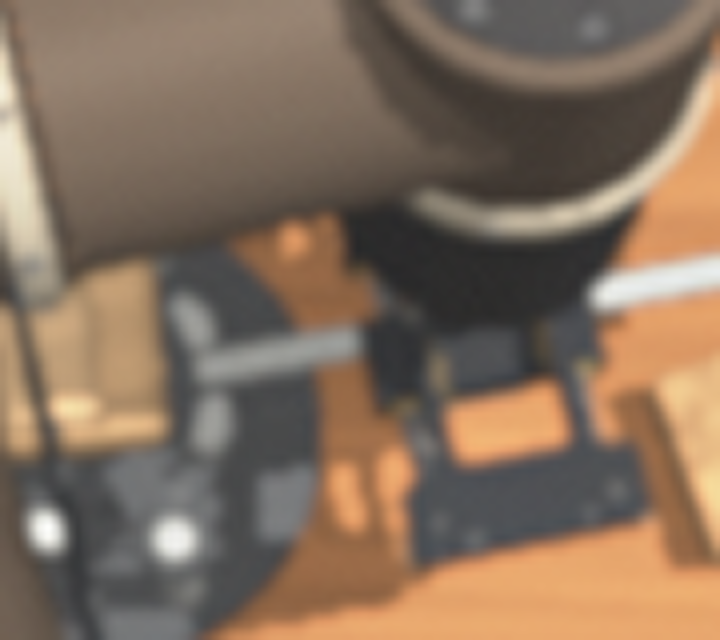

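Emit:
{"op": "step_arm", "data": {"plan": "0.6 -0.2 0 0 0 0 0;0.6 -0.13 0.83 0 0 0 4.6;0.6 -0.11 0.83 0 0 0 4.6;0.6 -0.1 0.83 0 0 0 4.6;0.6 -0.09 0.83 0 0 0 4.6;0.6 -0.07 0.83 0 0 0 4.6;0.6 0.045 0.89 0 0 0 4;0.6 0.045 0.89 0 0 0 4;0.6 0.045 0.89 0 0 0 4;0.6 0 0 0 0 0 0"}}

```text
clock: 21.45
tool_pos: [0.5198, -0.0361, 0.0445]
orientation: [-179.8, 0.1, -113.0]
force: [4.2, -5.8, -1.8]
opening: 0.0117
```

Emit:
{"op": "step_arm", "data": {"plan": "0.6 0.04 0.67 0 0 0 3;0.6 0.04 0.67 0 0 0 3;0.6 0.04 0.67 0 0 0 3"}}

```text
clock: 21.7
tool_pos: [0.5022, -0.0288, 0.0443]
orientation: [-179.8, 0.1, -121.8]
force: [6.0, -5.9, -1.8]
opening: 0.0117
```

Emit:
{"op": "step_arm", "data": {"plan": "0.6 0.04 0.67 0 0 0 3;0.6 0.04 0.67 0 0 0 3;0.6 0 0 0 0 0 0"}}

```text
clock: 21.95
tool_pos: [0.4893, -0.022, 0.0442]
orientation: [-179.9, 0.1, -127.9]
force: [3.9, -6.6, -1.4]
opening: 0.0117
```

Run:
```python
from h import *
pol()
im=save('scene','s22.png'); crop(im,230,170,110,90,7,'s22c.png')
```

```text
t 21.95 r 0.1275 ang -122.08 z 0.0442 rpy [-1.799e+02  1.000e-01 -1.279e+02] F [ 3.9 -6.6 -1.4] M [-2.47 -1.52 -0.58] op 0.0117 J [ 21.  15. -36.   0. -39. -58.]
```

View pics/s22c.png

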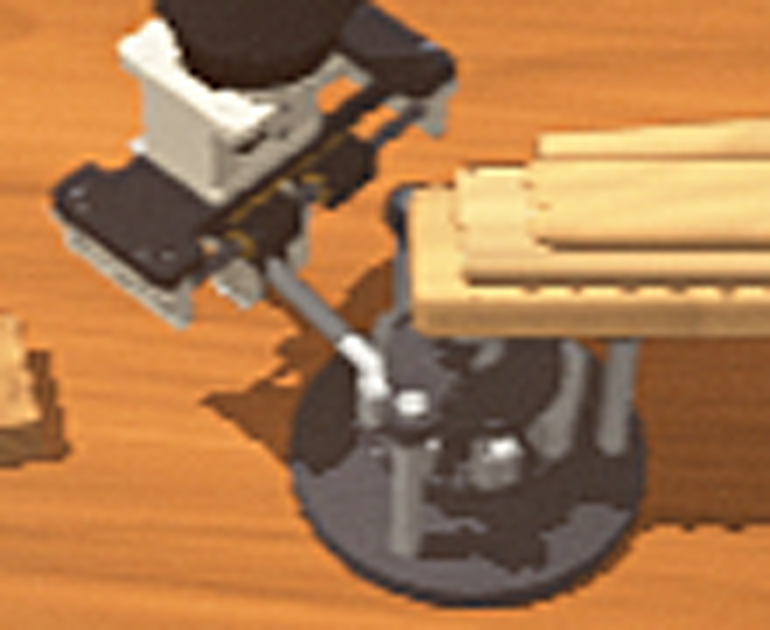

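Emit:
{"op": "step_arm", "data": {"plan": "0.6 0.04 0.67 0 0 0 3;0.6 0.04 0.67 0 0 0 3;0.6 0.04 0.67 0 0 0 3"}}

```text
clock: 22.25
tool_pos: [0.4736, -0.0102, 0.044]
orientation: [-179.9, 0.1, -136.8]
force: [4.1, -7.5, -1.4]
opening: 0.0115
```

Emit:
{"op": "step_arm", "data": {"plan": "0.6 0.04 0.67 0 0 0 3;0.6 0.04 0.67 0 0 0 3;0.6 0.04 0.67 0 0 0 3"}}

```text
clock: 22.5
tool_pos: [0.4593, 0.0044, 0.0439]
orientation: [-179.9, 0.0, -145.8]
force: [4.6, -6.8, -2.2]
opening: 0.0119
```

Emit:
{"op": "step_arm", "data": {"plan": "0.6 0.04 0.67 0 0 0 3;0.6 0.04 0.67 0 0 0 3;0.6 0 0 0 0 0 0"}}

```text
clock: 22.75
tool_pos: [0.4516, 0.0157, 0.0442]
orientation: [-179.9, 0.1, -151.8]
force: [4.4, -6.9, -2.5]
opening: 0.0123
```

Run:
```python
from h import *
pol()
im=save('scene','s23.png'); crop(im,230,170,110,90,7,'s23c.png')
```

```text
t 22.75 r 0.1266 ang -146.3 z 0.0442 rpy [-1.799e+02  1.000e-01 -1.518e+02] F [ 4.4 -6.9 -2.5] M [-2.74 -1.72 -0.68] op 0.0123 J [ 27.  12. -40.   0. -38. -89.]
```

View pics/s23c.png

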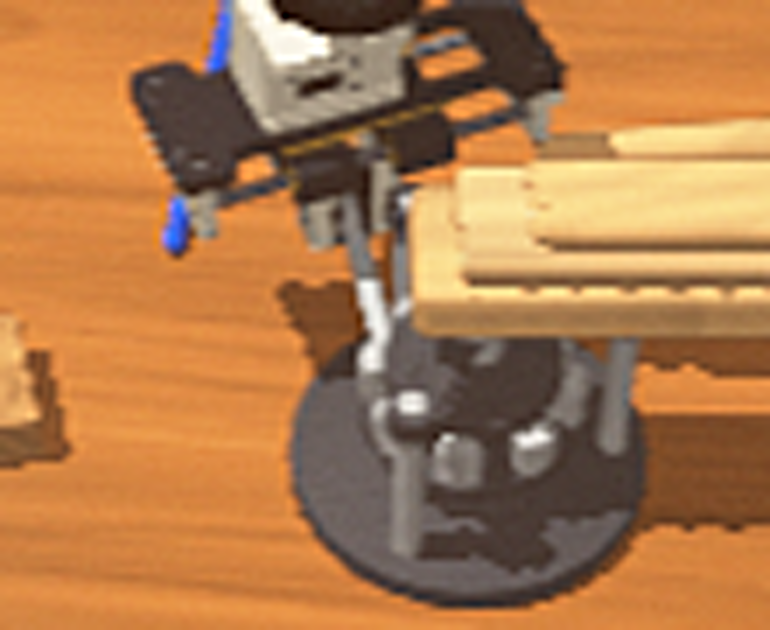

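Emit:
{"op": "step_arm", "data": {"plan": "0.6 0.015 -0.975 0 0 0 -5.2;0.6 0.03 -0.975 0 0 0 -5.2;0.6 0.04 -0.975 0 0 0 -5.2;0.6 0.055 -0.975 0 0 0 -5.2;0.6 0.07 -0.975 0 0 0 -5.2;0.6 0.5 0 0 0 0 0;0.6 0.8 0 0 0 0 0;0.6 1.2 0 0 0 0 0;0.6 1.5 0 0 0 0 0;0.6 0 0 0 0 0 0"}}

```text
clock: 23.63
tool_pos: [0.4523, -0.058, 0.0431]
orientation: [179.9, -0.1, -125.9]
force: [-0.7, 0.6, -2.2]
opening: 0.0111
```

Run:
```python
from h import *
pol()
im=save('scene','s24.png'); crop(im,260,180,80,80,8,'s24c.png')
im=save('top','t24.png'); crop(im,240,150,90,80,8,'t24c.png')
```

```text
t 23.63 r 0.178 ang -126.03 z 0.0431 rpy [ 1.799e+02 -1.000e-01 -1.259e+02] F [-0.7  0.6 -2.2] M [0.06 0.07 0.01] op 0.0111 J [ 18.  12. -40.  -0. -38. -53.]
```

View pics/s24c.png

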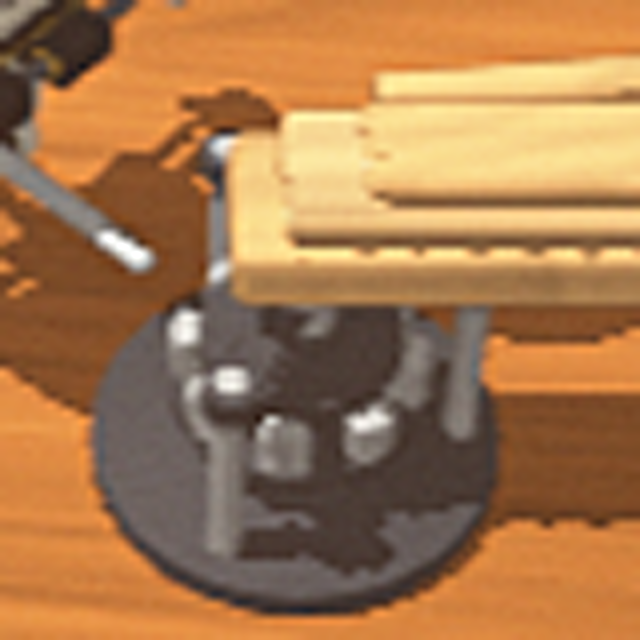

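View pics/t24c.png

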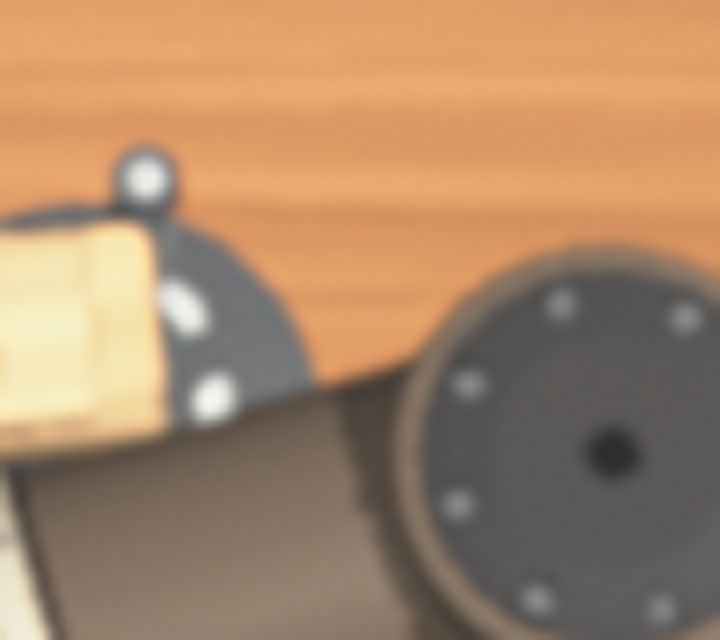

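Emit:
{"op": "step_arm", "data": {"plan": "0.6 -0.13 -2.15 0 0 0 -7;0.6 -0.13 -2.15 0 0 0 -7;0.6 -0.13 -2.15 0 0 0 -7;0.6 -0.13 -2.15 0 0 0 -7;0.6 -0.13 -2.15 0 0 0 -7;0.6 -0.13 -2.15 0 0 0 -7;0.6 -0.13 -2.15 0 0 0 -7;0.6 -0.13 -2.15 0 0 0 -7;0.6 -1 0 0 0 0 0;0.6 -1 0 0 0 0 0;0.6 0 0 0 0 0 0"}}

```text
clock: 24.65
tool_pos: [0.6116, -0.0583, 0.0431]
orientation: [179.9, 0.0, -69.8]
force: [-0.8, 0.3, -2.7]
opening: 0.0113
```

Run:
```python
from h import *
pol()
im=save('scene','s25.png'); crop(im,230,170,110,90,7,'s25c.png')
im=save('top','t25.png'); crop(im,240,150,90,80,8,'t25c.png')
```

```text
t 24.65 r 0.1543 ang -69.26 z 0.0431 rpy [179.9   0.  -69.8] F [-0.8  0.3 -2.7] M [-0.01  0.14 -0.03] op 0.0113 J [ 13.  25. -19.  -0. -46.   7.]
```

View pics/t25c.png

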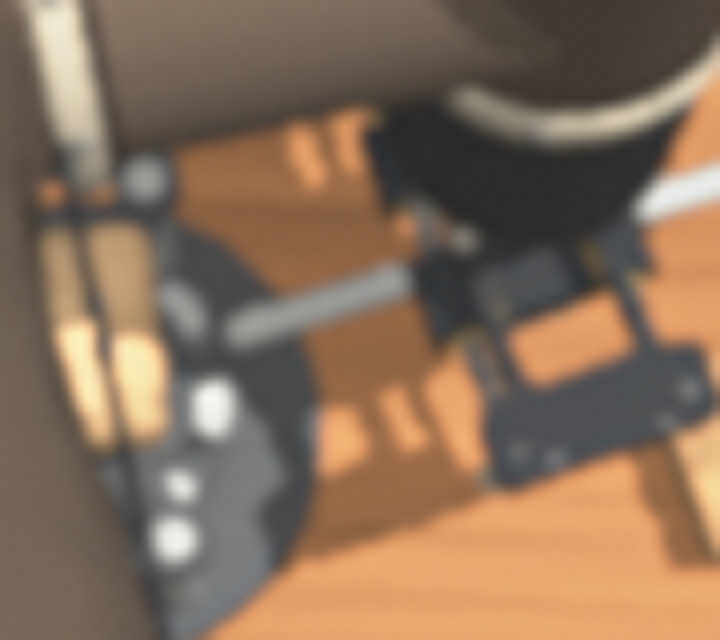

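View pics/s25c.png

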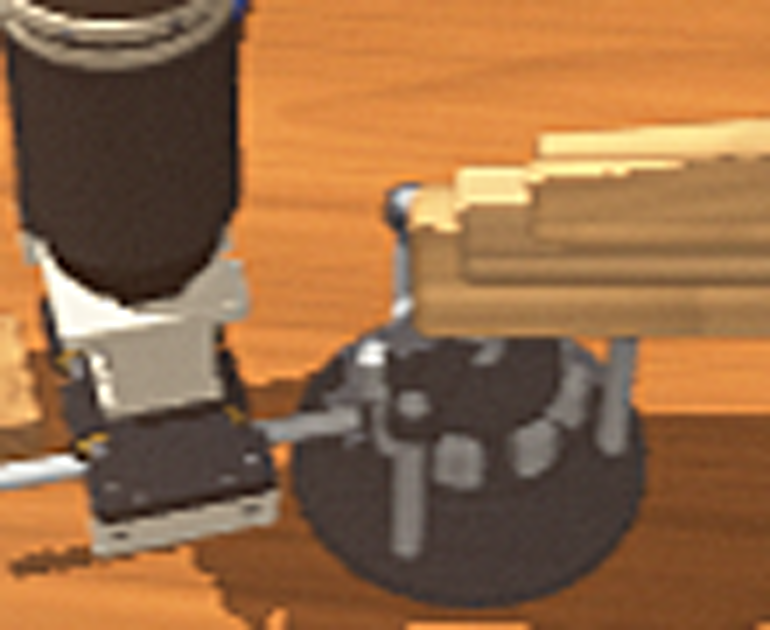

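Emit:
{"op": "step_arm", "data": {"plan": "0.6 0 0.65 0 0 0 1.7;0.6 -0.7 0 0 0 0 0;0.6 -0.6 0 0 0 0 0;0.6 -0.4 0 0 0 0 0;0.6 -0.3 0 0 0 0 0;0.6 0 0 0 0 0 0"}}

```text
clock: 25.25
tool_pos: [0.6003, -0.0422, 0.0436]
orientation: [180.0, 0.0, -71.4]
force: [-0.8, 0.3, -2.7]
opening: 0.0114
```

Run:
```python
from h import *
pol()
im=save('top','t26.png'); crop(im,240,150,90,80,8,'t26c.png')
```

```text
t 25.25 r 0.1353 ang -71.35 z 0.0436 rpy [180.    0.  -71.4] F [-0.8  0.3 -2.7] M [0.15 0.44 0.13] op 0.0114 J [ 15.  24. -21.  -0. -45.   4.]
```

View pics/t26c.png

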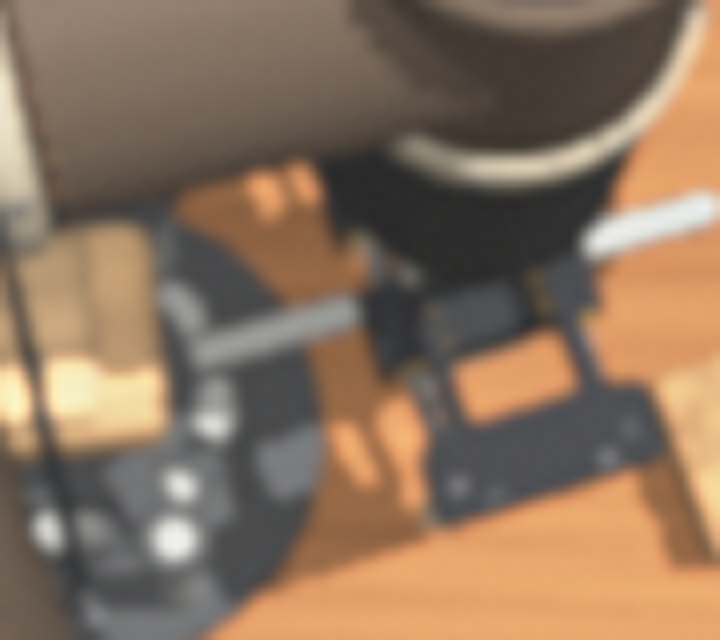

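Emit:
{"op": "step_arm", "data": {"plan": "0.6 -0.2 0 0 0 0 0;0.6 -0.13 0.83 0 0 0 4.6;0.6 -0.11 0.83 0 0 0 4.6;0.6 -0.1 0.83 0 0 0 4.6;0.6 -0.09 0.83 0 0 0 4.6;0.6 -0.07 0.83 0 0 0 4.6;0.6 0 0 0 0 0 0"}}

```text
clock: 25.88
tool_pos: [0.5581, -0.0429, 0.0439]
orientation: [-179.9, 0.0, -94.7]
force: [2.4, -2.7, -1.9]
opening: 0.011
```

Emit:
{"op": "step_arm", "data": {"plan": "0.6 0.045 0.89 0 0 0 4;0.6 0 0 0 0 0 0"}}

```text
clock: 26.05
tool_pos: [0.5506, -0.0424, 0.0442]
orientation: [-179.8, 0.1, -98.5]
force: [3.6, -2.4, -1.8]
opening: 0.0111
```

Run:
```python
from h import *
pol()
im=save('top','t27.png'); crop(im,240,150,90,80,8,'t27c.png')
im=save('scene','s27.png'); crop(im,230,170,110,90,7,'s27c.png')
```

```text
t 26.05 r 0.1285 ang -92.87 z 0.0442 rpy [-1.798e+02  1.000e-01 -9.850e+01] F [ 3.6 -2.4 -1.8] M [-0.8  -1.44 -0.32] op 0.0111 J [ 16.  20. -28.   0. -42. -24.]
```

View pics/t27c.png

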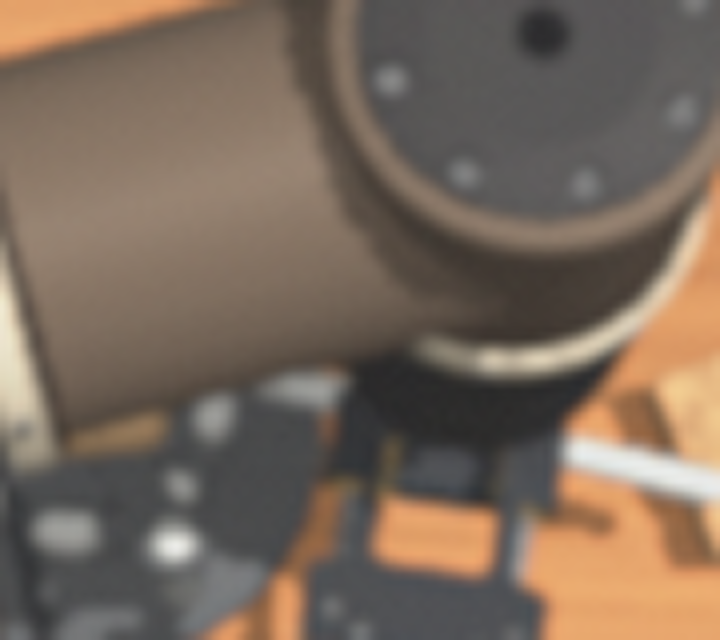

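View pics/s27c.png

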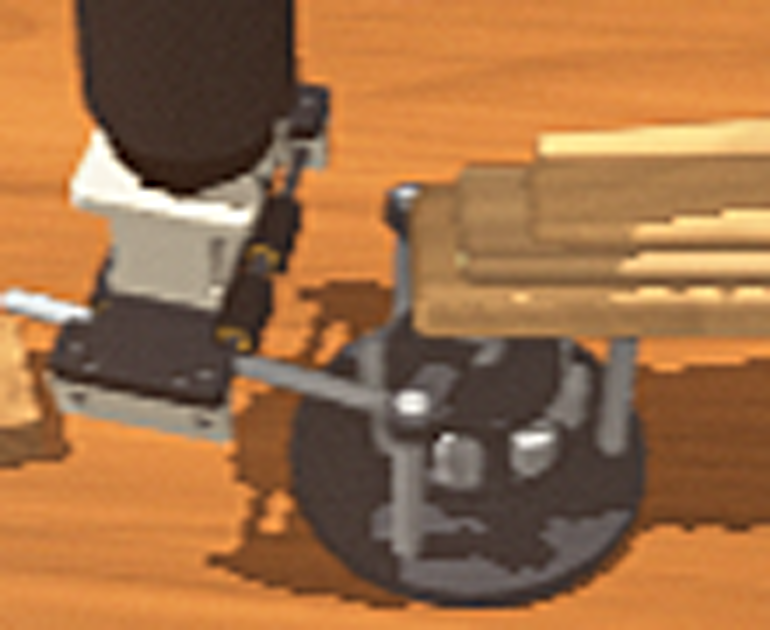

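Emit:
{"op": "step_arm", "data": {"plan": "0.6 0.045 0.89 0 0 0 4;0.6 0.045 0.89 0 0 0 4;0.6 0 0 0 0 0 0"}}

```text
clock: 26.4
tool_pos: [0.5339, -0.0396, 0.0445]
orientation: [-179.8, 0.1, -106.5]
force: [5.2, -5.9, -2.2]
opening: 0.0119
```

Emit:
{"op": "step_arm", "data": {"plan": "0.6 0.045 0.89 0 0 0 4;0.6 0.045 0.89 0 0 0 4;0.6 0 0 0 0 0 0"}}

```text
clock: 26.65
tool_pos: [0.5174, -0.0349, 0.0448]
orientation: [-179.7, 0.2, -114.5]
force: [7.9, -5.7, -2.2]
opening: 0.0124
```

Run:
```python
from h import *
pol()
im=save('scene','s28.png'); crop(im,230,170,110,90,7,'s28c.png')
```

```text
t 26.65 r 0.1272 ang -108.15 z 0.0448 rpy [-179.7    0.2 -114.5] F [ 7.9 -5.7 -2.2] M [-2.31 -2.74 -0.84] op 0.0124 J [ 18.  17. -32.   0. -40. -42.]
```

View pics/s28c.png

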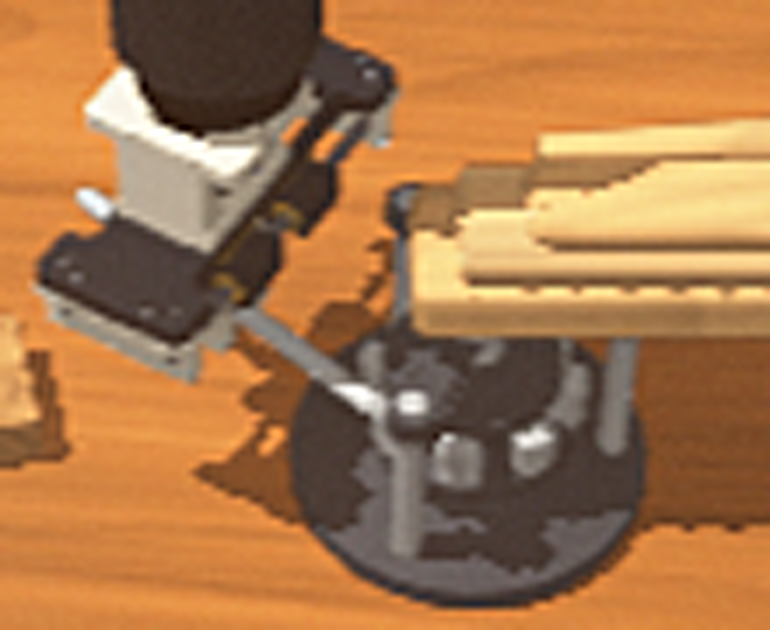

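Emit:
{"op": "step_arm", "data": {"plan": "0.6 -0.1 0.89 0 0 0 4;0.6 -0.05 0.89 0 0 0 4;0.6 0 0 0 0 0 0"}}

```text
clock: 26.95
tool_pos: [0.5025, -0.0255, 0.0448]
orientation: [-179.7, 0.2, -122.5]
force: [8.9, -7.3, -2.2]
opening: 0.0134
```

Run:
```python
from h import *
pol(); o=rd(); r=o['tool_pos'][:2]-C; F=o['force']; print('tau',r[0]*F[1]-r[1]*F[0]+o['moment'][2])
im=save('scene','s29.png'); crop(im,230,170,110,90,7,'s29c.png')
```

```text
t 26.95 r 0.1241 ang -116.06 z 0.0448 rpy [-179.7    0.2 -122.5] F [ 8.9 -7.3 -2.2] M [-2.46 -3.28 -0.96] op 0.0134 J [ 20.  16. -34.   0. -40. -52.]
tau 0.42497380789930506
```

View pics/s29c.png

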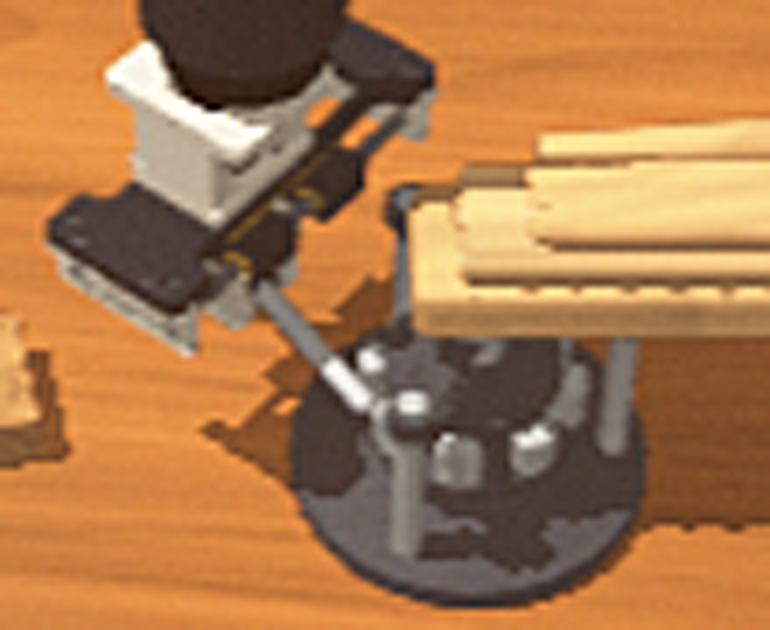

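Emit:
{"op": "step_arm", "data": {"plan": "0.6 -0.065 -1.35 0 0 0 -6.9;0.6 -0.04 -1.35 0 0 0 -6.9;0.6 -0.02 -1.35 0 0 0 -6.9;0.6 0 -1.355 0 0 0 -6.9;0.6 0.02 -1.355 0 0 0 -6.9;0.6 0.045 -1.355 0 0 0 -6.9;0.6 0.065 -1.355 0 0 0 -6.5;0.6 0.5 0 0 0 0 0;0.6 0.8 0 0 0 0 0;0.6 1.2 0 0 0 0 0;0.6 1.5 0 0 0 0 0;0.6 0 0 0 0 0 0"}}

```text
clock: 28.0
tool_pos: [0.6005, -0.0862, 0.0434]
orientation: [179.9, -0.0, -74.7]
force: [0.3, -0.4, -2.0]
opening: 0.0109
```

Run:
```python
from h import *
pol()
im=save('scene','s30.png'); crop(im,230,170,110,90,7,'s30c.png')
im=save('top','t30.png'); crop(im,240,150,90,80,8,'t30c.png')
```

```text
t 28.0 r 0.1776 ang -75.82 z 0.0434 rpy [179.9  -0.  -74.7] F [ 0.3 -0.4 -2. ] M [ 0.07 -0.12  0.05] op 0.0109 J [ 10.  24. -21.   0. -45.   5.]
```

View pics/s30c.png

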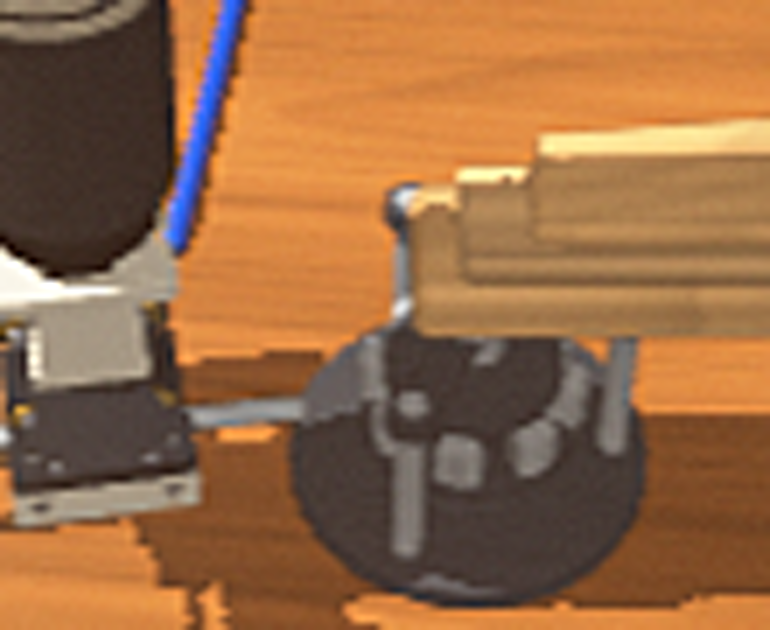

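View pics/t30c.png

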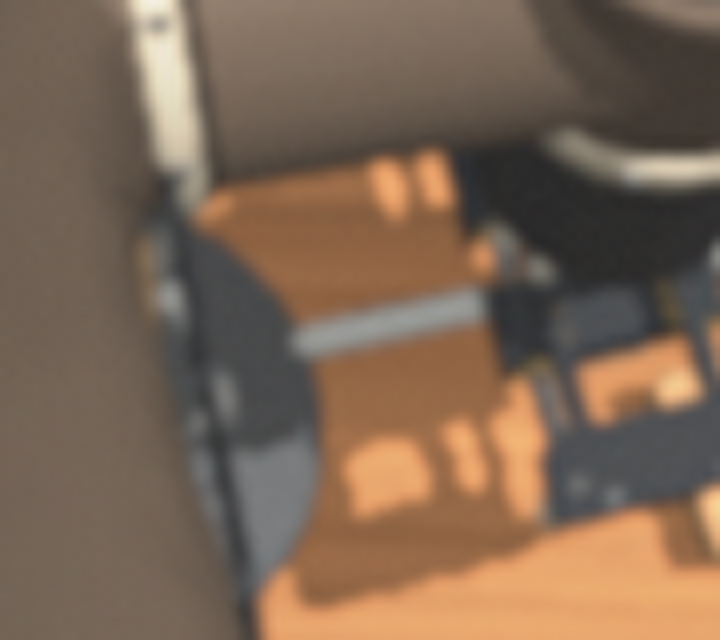

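Emit:
{"op": "step_arm", "data": {"plan": "0.6 0.3 0 -1.5 0 0 0;0.6 0.3 0 -2.5 0 0 0;0.6 0 0 -3 0 0 0;0.6 0 0 -3 0 0 0;0.6 0 0 0 0 0 0"}}

```text
clock: 28.52
tool_pos: [0.6055, -0.0895, 0.1502]
orientation: [-179.5, -0.2, -74.5]
force: [1.9, 0.4, -0.4]
opening: 0.0111
```

Run:
```python
from h import *
import pickle
delta((.4346,-.2800,.14),-104.9)
c=calibration('wrist'); o=rd(); im=save('wrist','w31.png')
pickle.dump((c,o),open('w31.pkl','wb'))
```

```text
t 28.5167 pos [ 0.6055 -0.0895  0.1502] rpy [-1.7949e+02 -1.6000e-01 -7.4500e+01] J [  9.9  17.7 -14.    0.1 -57.7   5.5] F [ 1.9  0.4 -0.4] M [ 0.1  -0.39  0.03] op 0.0111
shift cm [13.79 21.56  0.87] rot [-5.40e-01 -2.00e-02  3.04e+01]
```

View pics/w31.png

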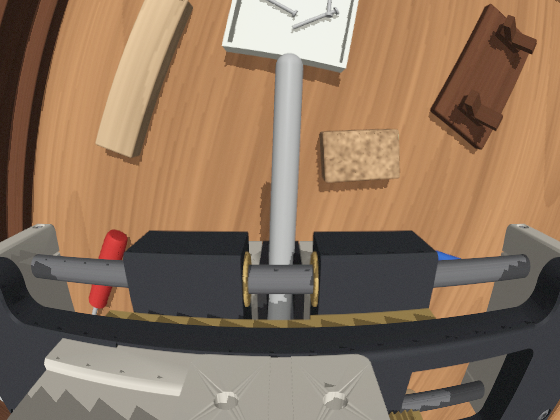

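Run:
```python
from h import *
import pickle
c,o=pickle.load(open('w31.pkl','rb'))
R=Ro.from_euler('xyz',o['orientation'],degrees=True)
q=[]
for uv in [(289.5,54),(284,220),(286.8,140)]:
    p=onz('wrist',uv,o['tool_pos'][2]+.016,c); v=(R.inv().apply(p-o['tool_pos'])*1000); q.append(v); print(uv,v.round(1))
d=q[0]-q[1]; print(np.degrees(np.arctan2(d[1],d[0])))
```

```text
(289.5, 54) [ 99.4   2.7 -15.8]
(284, 220) [ 25.2   0.4 -15.9]
(286.8, 140) [ 61.3   1.5 -15.8]
1.776441794108499
```

Emit:
{"op": "step_arm", "data": {"plan": "0.6 1.72 2.7 0.1 0 0 0;0.6 1.72 2.7 0.1 0 0 0;0.6 1.72 2.7 0.1 0 0 0;0.6 1.72 2.7 0.1 0 0 0;0.6 1.72 2.7 0 0 0 0;0.6 1.72 2.7 0 0 0 0;0.6 1.72 2.7 0 0 0 0;0.6 1.72 2.7 0 0 0 7;0.6 0 0 0 0 0 7;0.6 0 0 0 0 0 7;0.6 0 0 0 0 0 7;0.6 0 0 0 0 0 0.6"}}

```text
clock: 29.57
tool_pos: [0.4296, -0.2794, 0.1387]
orientation: [179.9, 0.0, -103.5]
force: [-0.0, 1.0, -1.4]
opening: 0.0112
```

Emit:
{"op": "step_arm", "data": {"plan": "0.6 0 0 0 0 0 0;0.6 0 0 0 0 0 0"}}

```text
clock: 29.73
tool_pos: [0.4304, -0.2793, 0.1391]
orientation: [179.9, 0.0, -102.9]
force: [-0.1, 0.1, -1.0]
opening: 0.011
```

Run:
```python
from h import *
import pickle
delta((.4346,-.2800,.0205),-103.1)
c=calibration('wrist'); o=rd(); im=save('wrist','w32.png')
pickle.dump((c,o),open('w32.pkl','wb'))
im=save('top','t32.png'); crop(im,310,185,130,100,6,'t32c.png')
```

```text
t 29.7333 pos [ 0.4304 -0.2793  0.1391] rpy [ 1.7995e+02  1.0000e-02 -1.0293e+02] J [-11.    9.8 -26.5  -0.  -53.8  -1.9] F [-0.1  0.1 -1. ] M [ 0.11 -0.08 -0.  ] op 0.011
shift cm [-0.02 -0.44 11.86] rot [0.05 0.01 0.17]
```

View pics/w32.png

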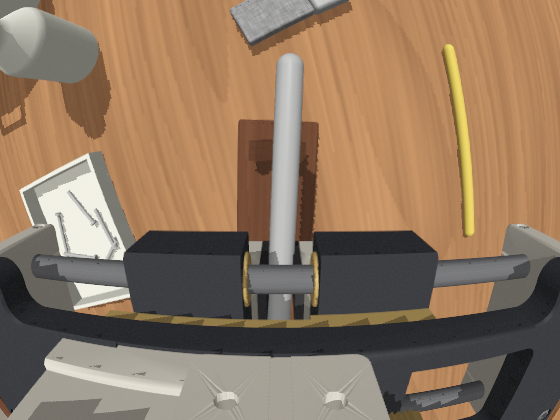

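Emit:
{"op": "step_arm", "data": {"plan": "0.6 0 -0.46 1 0 0 0;0.6 0 0 2.5 0 0 0;0.6 0 0 2.5 0 0 0;0.6 0 0 2.0 0 0 0;0.6 0 0 1.5 0 0 0;0.6 0 0 0.8 0 0 0;0.6 0 0 0 0 0 0;0.6 0 0 0 0 0 0"}}

```text
clock: 30.5
tool_pos: [0.4354, -0.2807, 0.0363]
orientation: [180.0, -0.0, -103.1]
force: [0.2, 0.3, -1.0]
opening: 0.011
```

Run:
```python
from h import *
import pickle
delta((.4349,-.2800,.0205),-103.1)
c=calibration('wrist'); o=rd(); im=save('wrist','w33.png'); crop(im,220,30,130,220,3,'w33c.png')
pickle.dump((c,o),open('w33.pkl','wb'))
```

```text
t 30.5 pos [ 0.4354 -0.2807  0.0363] rpy [ 1.7995e+02 -1.0000e-02 -1.0312e+02] J [-11.1  18.  -32.4   0.  -39.7  -2.1] F [ 0.2  0.3 -1. ] M [ 0.05 -0.13  0.02] op 0.011
shift cm [-0.06  0.06  1.58] rot [ 0.05 -0.01 -0.02]
```

View pics/w33c.png

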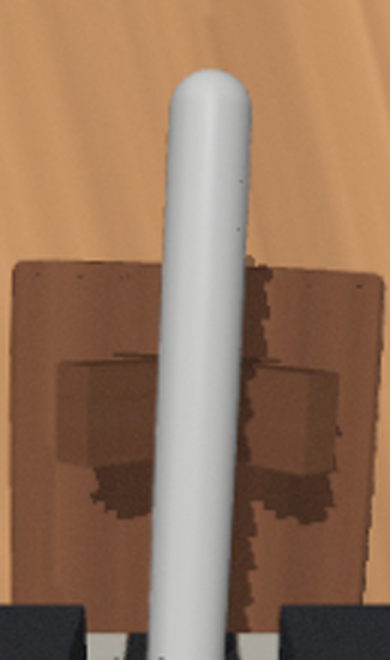

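Emit:
{"op": "step_arm", "data": {"plan": "0.6 0 0 0.5 0 0 0;0.6 0 0 0.4 0 0 0;0.6 0 0 0.3 0 0 0;0.6 0 0 0.2 0 0 0;0.6 0 0 0.1 0 0 0;0.6 0 0 0 0 0 0"}}

```text
clock: 31.05
tool_pos: [0.4351, -0.2806, 0.0214]
orientation: [180.0, 0.0, -103.2]
force: [-0.2, -0.2, -1.5]
opening: 0.0108
```

Emit:
{"op": "step_arm", "data": {"plan": "0.6 0 0 0.1 0 0 0;0.6 0 0 0 0 0 0;2.5 0 0 0 0 0 0;2.5 0 0 0 0 0 0;2.5 0 0 0 0 0 0;2.5 0 0 0 0 0 0;6 0 0 0 0 0 0;6 0 0 0 0 0 0;6 0 0 0 0 0 0;6 0 0 0 0 0 0;6 0 0 0 0 0 0;6 0 0 0 0 0 0"}}

```text
clock: 32.05
tool_pos: [0.4353, -0.2807, 0.0206]
orientation: [-180.0, -0.0, -103.2]
force: [0.4, -0.7, -0.2]
opening: 0.0573
```

Emit:
{"op": "step_arm", "data": {"plan": "6 0 0 -1 0 0 0;6 0 0 -3 0 0 0;6 0 0 -3.5 0 0 0;6 0 0 -3.5 0 0 0;6 0 0 -3.5 0 0 0;6 0 0 -3.5 0 0 0;6 0 0 0 0 0 0"}}

```text
clock: 32.63
tool_pos: [0.4385, -0.2823, 0.2089]
orientation: [-179.3, -0.1, -103.1]
force: [0.9, -0.6, 0.9]
opening: 0.0602
```

Run:
```python
from h import *
import pickle
c=calibration('wrist'); o=rd(); im=save('wrist','w34.png'); pickle.dump((c,o),open('w34.pkl','wb'))
print(o['tool_pos'],o['opening'],o['orientation'],o['clock'])
im=save('scene','s34.png'); crop(im,165,175,70,45,10,'s34c.png')
```

```text
[ 0.43852157 -0.28225337  0.20889788] 0.060165747598957924 [-1.79322829e+02 -1.18472340e-01 -1.03089526e+02] 32.6333
```

View pics/w34.png

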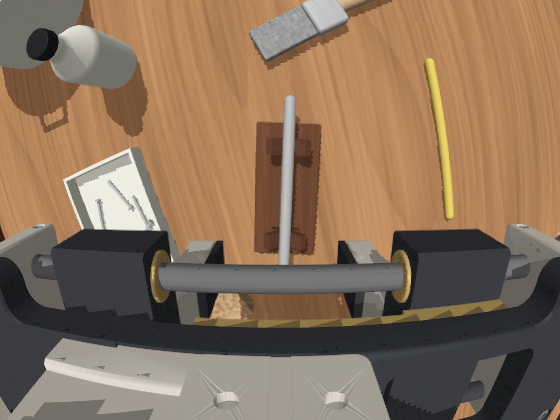

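View pics/s34c.png

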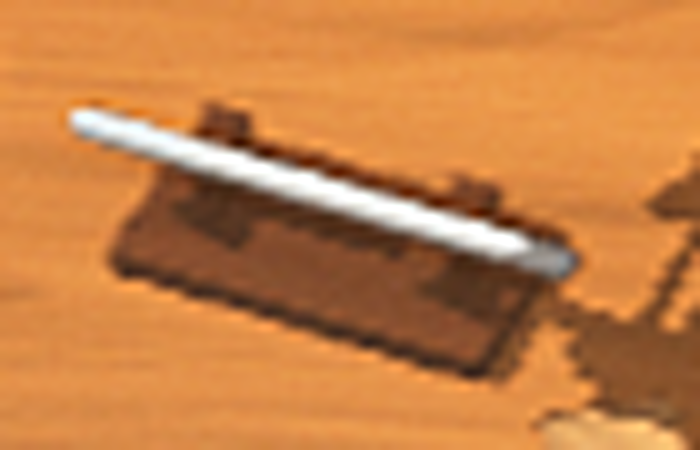

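View pics/s34.png

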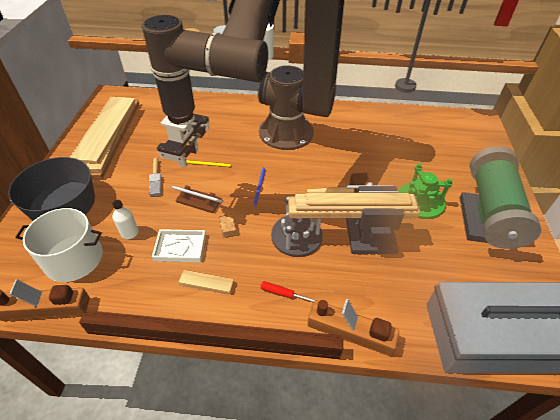

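Run:
```python
from h import *
im=cv2.imread('pics/s34.png'); crop(im,260,180,80,80,8,'s34j.png')
```

```text
(no output)
```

View pics/s34j.png

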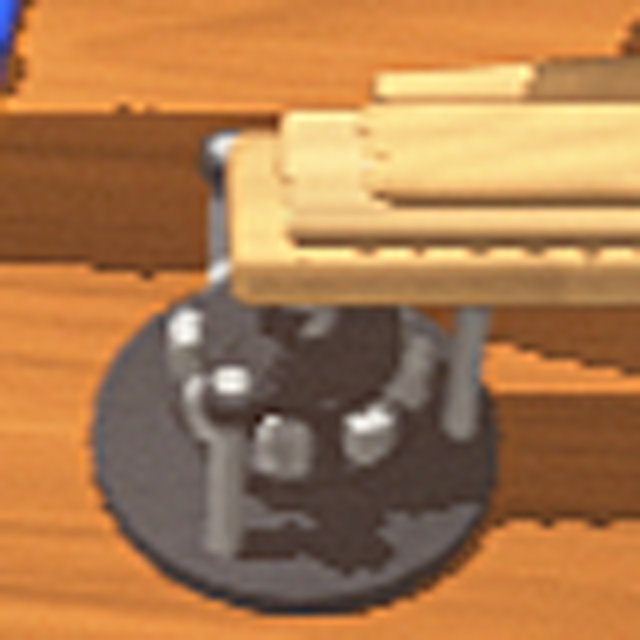

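Run:
```python
from h import *
print(workorder.close_job())
```

```text
the job is handed in; nothing more can be done
None
```

I turned the collar to its stop with the bar and put the bar back in its rest. I then handed the job in at about 33 s of the 67 s allowed. No verdict came back.

- **Turning:** I used three different holes, one after another, in strokes of roughly 40–50°. Judged from the lugs in the top and scene pictures, the collar turned about 136° (2.4 rad) clockwise in total.
- **Stop check:** I pushed again from a fourth hole. The reaction torque rose to about 0.42 N m, against roughly 0.25–0.35 N m while the collar was turning, and the lugs did not move. I took that as the hard stop. I did not measure the gap between the pad and the blank directly.
- **Bar:** The last wrist and scene pictures show it lying in both notches, within a few millimetres and about a degree of where it started. The gripper is open and about 0.19 m above it.
- **Other things on the bench:** In the final scene picture they stand where they were.
- **What disagreed:** The top camera put things about 5 mm nearer the robot in x than the wrist and scene cameras did, so I used the wrist values. The bar also tilted by several degrees in the grip under load, so each stroke turned the collar less than planned and I needed one more stroke than I had expected.

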